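# Raise the extraction hood's sash to its pointer and slide the tin of bolts in

## Robot

A 6-joint arm with a two-finger parallel gripper is mounted at the origin on a cart in front of the work surface, level with it; the furniture and walls round the work are solid. World frame = base frame: x ahead of the robot, y to its left, z up, the work surface at z = 0. Lengths are in m, angles in rad, forces in N, time in s.
With the tool pointing down it reaches from about 0.3 to 0.775 m from the base axis. Payload 14.6 kg.
Tool frame: the origin (TCP) lies at the very end of the fingers, on their centre line; the grasp point (between the pads) lies 19 mm behind it; z points along the fingers, y is the direction in which the jaws open and shut (so a half turn about z gives the same grasp; the last joint's range is limited). The gripper opens to 94 mm and grips with 3 to 60 N. Pads are 16 mm wide; open, the fingers measure 119 mm over their backs; the gripper's body (75 mm by 177 mm) begins 78 mm behind the grasp point.
Start: joints at [1.222, 0.3, 1.521, -0, 1.321, -0.067], TCP at [0.153, 0.528, 0.205] pointing down, gripper open.
Joint ranges: [-3.03, 3.03], [-0.79, 2.21], [0.23, 2.52], [-1.04, 4.18], [0, 3.07], [-2.55, 2.55]. Speed limits (rad/s): [2.22, 2.22, 2.57, 3.14, 3.14, 3.14].

## Interface

Orientations are given as [roll, pitch, yaw] about the fixed x, y, z axes, in that order (R = Rz(yaw) Ry(pitch) Rx(roll)).
In Python, from station import ctrl, vision, ticket gives the robot as it stands.
- The arm moves only by the tool step_arm, never from a script. Its argument "steps" is a list of rows, each an object of numbers: "x", "y", "z": the shift along the tool's x, y, z in m; "ax", "ay", "az": the turn, a rotation vector about the tool's x, y, z in degrees; "claw": the finger opening in m, from 0 to 0.094. A call has 1 to 5 rows; each row shifts and turns the pose as measured when the row begins, along the tool's axes as they then stand; what a row does not reach is not made up. A row lasts 1/12 s, in which the tool goes at most 41.7 mm and 7.16 degrees, less where a joint would pass 70% of its speed; a pose out of reach is approached as far as the arm can. A call with a gripper value outside its range is refused whole. The fingers move at their own pace and stop on an object; "grip_force" is the grip in N (left out, the last holds). Time passes only in rows, so rows that do not move let the fingers close. It gives the time, the measured TCP pose, the force and the opening at its end, in the units of the state.
- ctrl.get_obs(): the state, without advancing time (a new reading comes with each control period).
- vision.camera(name): name is "side" or "top" or "wrist"; returns (picture, depth): 480x640x3 uint8, red, green, blue; 480x640 float32, m along the optical axis (not along the pixel's ray), 0 where there is no reading.
- vision.camera_params(name): a dict with "fov_y" (degrees; the focal length in pixels is half the picture's height over the tangent of half this angle, whatever the lens; pixels are square), "cx", "cy" (the principal point, pixels), "origin" and "attitude" of the camera in the world; the wrist camera has in their place "mount" (4x4, takes a point from camera to tool coordinates, whose origin is the TCP and whose axes are the flange's). Camera axes: x right, y up, looking along -z (the intrinsics and any distortion apply to the point x, -y, -z); pixel columns grow to the right and rows downward; lengths in m; the calibration is good to about 2 mm. A picture is of the moment at which its call begins: read the wrist's pose just before it. camera_params takes no time and is no camera call.
- ticket.hand_in(): hands the job in, once; it reports no verdict.
The state is a dict: "time_s": time; "qpos": joint angles; "joint_vel": joint speeds; "tau": joint torques, N m; "ee_pos": TCP position; "eef_rot": TCP orientation; "force": force on the tool from outside, world axes, zero at the start; "moment": the same for the moment, N m; "grip_width": finger opening in m.
Only numpy, scipy, OpenCV 4.12 (cv2) and the standard library are available. Lean on these libraries where they do the work, as an engineer would, in place of code of your own. Each camera call takes 0.05 s, during which the arm holds its last target.

## Task

The tin of bolts is to be sprayed with degreaser in the bench extraction hood. With the fingertips under the lip of the hood's sliding window, push the window up until its lip is level with the tip of the pointer clamped on the left post, so that the pointer points at the end of the lip. Then push the tin across the bench, under the window, until the whole tin is inside the hood behind the window; only push: grip, lift or tip nothing, and leave the other things where they are.

Things in the scene. Friction and masses are not known exactly. Their poses are not given: they have to be found in the camera images.
- hood: Fixed floorless bench hood, aluminium posts, grey header, 370 wide, 200 deep, 537 tall. Origin on the bench top, in the window's plane, midway between the posts; x points into the hood, y left along its front, z up; yaw varies. Front posts: |y| 152 to 185, x -28 to +22. Between them it is open up to the header, 285 mm up, but for the window. The back baffle is at x = 144. (mm)
- sash (a joint): Height of the sliding window (sash) above its lower stop, m; 0.205 at its upper stop. It is spring-balanced: about 3 to 5 N up or down moves it, and it stays where it is left. Its frame is 16 mm thick (hood x -8 to +8 mm).
- lip_mid (a point): Middle of the lip, the 284 mm long, 16 mm thick aluminium ledge along the window's foot, sticking out towards the operator to hood x = -36 mm. The point is half-way along it and half-way up it, at hood x = -28 mm, y = 0; axes as the hood's. It is 60 mm above the bench at sash = 0 and rises one to one with it; the lip's flat underside (hood x -34 to -18 mm) is 8 mm below it.
- pointer_tip (a point): Tip of the small dark steel pointer with a black thumb screw, fixed on the front of the left post and pointing right, to the left end of the lip's path (hood x = -32 mm, y = +147 mm). Its height, 175 to 235 mm above the bench, is the working height for the middle of the lip. Axes as the hood's.
- tin_mid (a point): Middle (half-way up) of the open steel tin of bolts: 72 mm across, 69 mm high, about 0.4 kg, standing on the bench in front of the right half of the hood. It is too tall to pass under the window in its low position. z is up the tin.
- spray_bottle: Bystander: white trigger spray bottle, 219 mm tall, standing inside the hood near its left wall.
- spanner13: Bystander: 185 mm steel spanner, 7 mm thick, lying flat in front of the left half of the hood.
- driver_blue: Bystander: 238 mm screwdriver with a blue handle, lying to the right of the hood's front.
Things that resemble listed ones, but are neither listed nor needed, are in the scene too. Leave any brown or orange look-alike of the part that bears tin_mid alone.

How it is judged:
On the way, in this order (a step that is already met when the one before it is completed fails the run):
1. the window's lip is level with the pointer's tip, the tin still outside (z of lip_mid in the frame of pointer_tip between -0.009 and 0.009 m and x of tin_mid in the frame of hood below 0.03 m), for 0.3 s.
2. the whole tin is inside the hood behind the window (x of tin_mid in the frame of hood between 0.044 and 0.12 m and y of tin_mid in the frame of hood between -0.14 and 0.14 m), for 0.2 s.
At the end, for the whole second after the job is handed in: The middle of the lip's end is within 9 mm of the height of the pointer's tip and the window is at rest; the tin stands upright and at rest on the bench, wholly inside the hood behind the window (its centre at least 44 mm behind the window plane) (all of step 2 and z of lip_mid in the frame of pointer_tip between -0.009 and 0.009 m and velocity of joint sash between -0.005 and 0.005 m/s and height (world z) of tin_mid below 0.04 m and angle between tin_mid's own z axis and vertical below 0.08 rad and linear speed of bolt_tin below 0.01 m/s); the robot touches nothing.
It fails at once if the window's lip is pinched (fingers on its top and its underside at once) (contact force between each of sash_c1, sash_c0 and the fingers above 2 N).
It fails at once if the lip is gripped or forced (over 35 N from the fingers) (contact force between any of sash_c0, sash_c1 and the fingers above 35 N).
It fails at once if the tin is gripped or rammed (over 30 N from the fingers) (contact force between bolt_tin and the fingers above 30 N).
It fails at once if the tin is lifted or tipped (height (world z) of tin_mid above 0.045 m or angle between tin_mid's own z axis and vertical above 0.35 rad).
It fails at once if another thing is displaced by more than 20 mm or lifted (distance of any of spray_bottle, spanner13, driver_blue from where it was at the start of the episode above 0.02 m).
It also fails if it takes over 51 s, if anything falls off the work surface, if the arm or the gripper's body presses on something with over 40 N, if the wrist force passes 120 N, or if a joint passes its speed limit or range.

## Working session

There is one attempt and no reset: what is moved stays moved. The work goes in short steps, Python scripts to look and compute and a tool call to move; the robot and the scene stay as the last step left them, time stands still between calls to the robot, and variables do not carry over. Pictures are saved under pics/ and viewed, and the job is handed in when it is done.

Besides the shell and the picture viewer there is one more tool, called by a JSON object that holds its "api" and its "payload", one argument or row to a line. step_arm: Moves the arm, as the interface text tells. Its arguments: {"type":"object","properties":{"steps":{"type":"array"},"grip_force":{"type":"number"}},"required":["steps"]}

```bash
mkdir -p pics
cat > h.py <<'E'
import numpy as np,cv2,json
from station import ctrl,vision,ticket
from scipy.spatial.transform import Rotation as R
E
python3 - <<'E'
from h import *
np.set_printoptions(precision=4,suppress=True)
o=ctrl.get_obs();print(o)
for n in("side","top","wrist"):
    p=vision.camera_params(n);print(n,p)
    i,d=vision.camera(n);cv2.imwrite(f"pics/{n}0.png",i[:,:,::-1]);np.savez(f"{n}0.npz",i=i,d=d)
E
```

```text
{'time_s': 0.0, 'qpos': array([ 1.2224,  0.3005,  1.5216,  0.    ,  1.3207, -0.0666]), 'joint_vel': array([-0.0001, -0.0005,  0.0013, -0.0009,  0.001 ,  0.0007]), 'tau': array([ -0.0007, -53.1822, -35.2705,   0.0708,   0.0247,  -0.0001]), 'ee_pos': array([0.1529, 0.528 , 0.2049]), 'eef_rot': array([-3.1404, -0.0001,  2.8598]), 'force': array([0.4135, 0.369 , 0.4026]), 'moment': array([0.0303, 0.0231, 0.0058]), 'grip_width': 0.09395336314076243}
side {'fov_y': 50.08283873313885, 'cx': 314.0880512186087, 'cy': 239.9166223702213, 'origin': array([ 0.4598, -0.7244,  0.5108]), 'attitude': array([ 1.1797, -0.0263, -0.0591])}
top {'fov_y': 49.210983616788525, 'cx': 326.999005442633, 'cy': 232.81999764446542, 'origin': array([0.2791, 0.0834, 1.0557]), 'attitude': array([ 0.2589,  0.0075, -1.2682])}
wrist {'fov_y': 64.24844874809388, 'cx': 321.0705219827081, 'cy': 240.38914903287622, 'mount': array([[-0.0017,  0.9698,  0.2439,  0.0697],
       [ 1.    ,  0.0017,  0.    , -0.0002],
       [-0.0004,  0.2439, -0.9698, -0.1801],
       [ 0.    ,  0.    ,  0.    ,  1.    ]])}
```

View pics/side0.png

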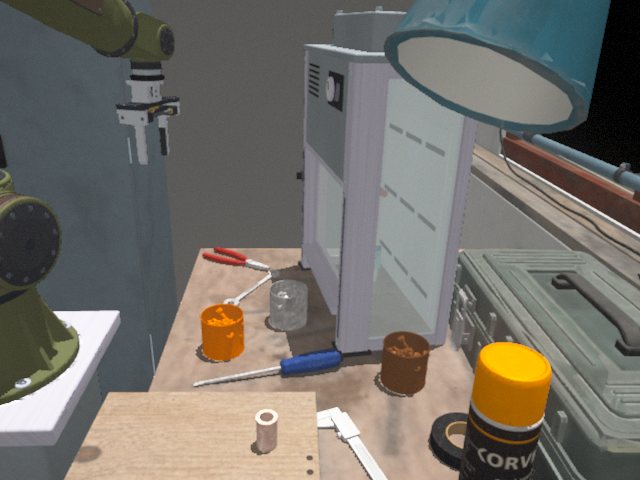

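View pics/top0.png

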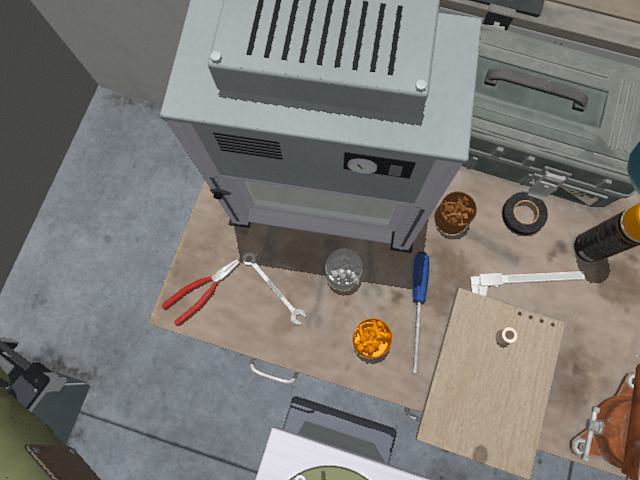

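View pics/wrist0.png

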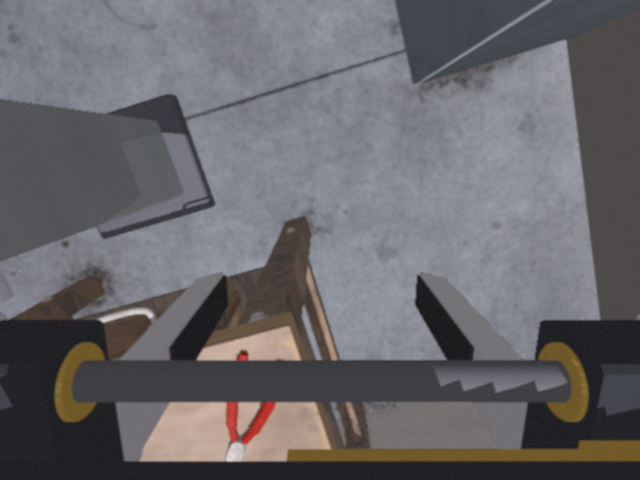

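The top view shows the grey tin at (344,271). Its look-alikes are the orange tin at (372,340) and the brown tin at (455,214). The tin I want is the grey steel one. Pointer is at about (218,194), and the lip runs from about (245,222) to (397,243).

```bash
cat >> h.py <<'E'
np.set_printoptions(precision=4,suppress=True)
def cam(n,o=None):
    p=vision.camera_params(n);f=240/np.tan(np.radians(p['fov_y']/2))
    if n=='wrist':
        T=np.eye(4);T[:3,:3]=R.from_euler('xyz',o['eef_rot']).as_matrix();T[:3,3]=o['ee_pos'];T=T@p['mount'];return f,p['cx'],p['cy'],T[:3,:3],T[:3,3]
    return f,p['cx'],p['cy'],R.from_euler('xyz',p['attitude']).as_matrix(),np.array(p['origin'])
def ray(c,u,v):
    f,cx,cy,M,t=c;u=np.asarray(u,float);v=np.asarray(v,float)
    return np.stack([(u-cx)/f,-(v-cy)/f,-np.ones_like(u)],-1)@M.T
def onz(c,u,v,z):
    r=ray(c,u,v);s=(z-c[4][2])/r[...,2];return c[4]+r*s[...,None]
def cloud(c,d):
    v,u=np.mgrid[:480,:640];return c[4]+ray(c,u,v)*d[...,None]
def proj(c,P):
    f,cx,cy,M,t=c;q=(np.asarray(P)-t)@M;return np.stack([cx-f*q[...,0]/q[...,2],cy+f*q[...,1]/q[...,2]],-1)
E
python3 - <<'E'
from h import *
for n in("top","side"):
    z=np.load(n+"0.npz");c=cam(n);P=cloud(c,z['d'])
    pts={'top':[(344,255),(344,271),(300,300),(455,214),(372,340),(240,222),(300,232),(397,243),(217,194),(402,250),(240,224),(330,150),(280,318),(250,258)],'side':[(289,283),(289,325),(300,176),(323,240),(344,335),(312,355)]}[n]
    for u,v in pts: print(n,u,v,P[v,u])
    i=z['i'][:,:,::-1]
    if n=='top':
        cv2.imwrite("pics/tc.png",cv2.resize(i[170:310,190:440],None,fx=3.2,fy=3.2,interpolation=cv2.INTER_CUBIC))
    else: cv2.imwrite("pics/sc.png",cv2.resize(i[140:360,200:360],None,fx=2.7,fy=2.7,interpolation=cv2.INTER_CUBIC))
E
```

```text
top 344 255 [0.499  0.1249 0.0456]
top 344 271 [0.4665 0.1153 0.0554]
top 300 300 [0.3936 0.1843 0.0021]
top 455 214 [ 0.6418 -0.0621  0.0566]
top 372 340 [0.3565 0.0273 0.0568]
top 240 222 [0.5076 0.3504 0.0201]
top 300 232 [0.5284 0.2284 0.0011]
top 397 243 [0.5546 0.0314 0.0414]
top 217 194 [0.4972 0.3513 0.2241]
top 402 250 [0.5536 0.0157 0.0034]
top 240 224 [0.5064 0.3523 0.0073]
top 330 150 [0.5354 0.1642 0.4469]
top 280 318 [0.3475 0.2112 0.0025]
top 250 258 [0.4453 0.3094 0.0016]
side 289 283 [0.4755 0.1522 0.0594]
side 289 325 [0.4749 0.0805 0.0108]
side 300 176 [0.5005 0.3445 0.2172]
side 323 240 [0.5477 0.2639 0.1023]
side 344 335 [0.5652 0.0021 0.0392]
side 312 355 [ 0.5097 -0.0385  0.0287]
```

View pics/tc.png

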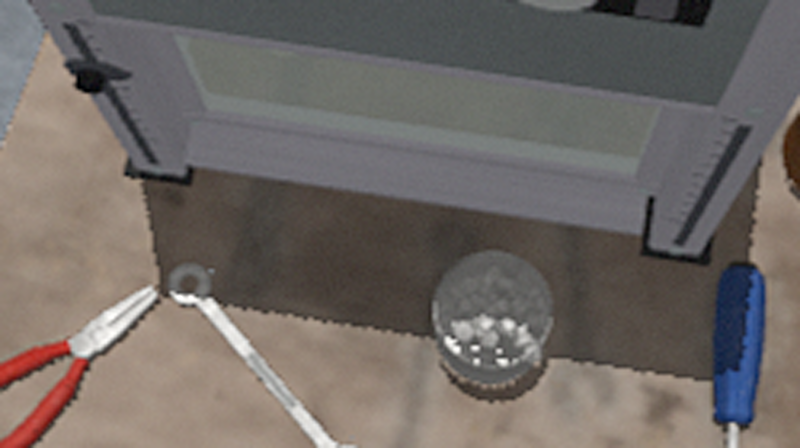

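View pics/sc.png

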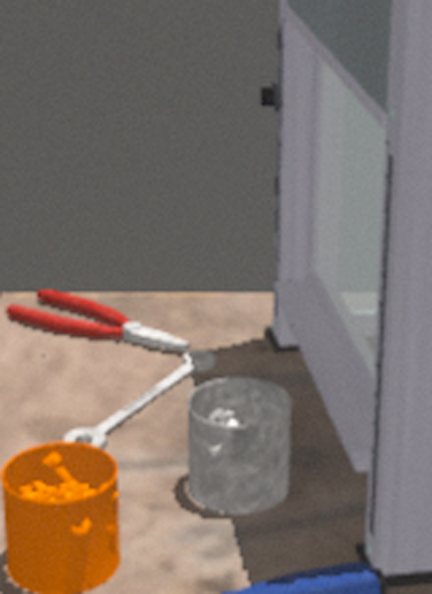

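Run:
```python
from h import *
z=np.load("top0.npz");c=cam("top");P=cloud(c,z['d']);i=z['i']
# header normal
Q=P[140:175,240:335].reshape(-1,3);m=(Q[:,2]>.3)&(Q[:,2]<.5);Q=Q[m]
ce=np.median(Q,0);_,s,V=np.linalg.svd(Q-Q.mean(0),full_matrices=False);n=V[2];n=n*np.sign(n[0]);print('hdr',ce,s,n,np.degrees(np.arctan2(n[1],n[0])))
yaw=np.arctan2(n[1],n[0]);
ex=np.array([np.cos(yaw),np.sin(yaw),0]);ey=np.array([-ex[1],ex[0],0])
# lip-ish crop px -> full: u=190+x/3.2, v=170+y/3.2
f=lambda x,y:(190+x/3.2,170+y/3.2)
for name,x,y,zz in[('Lpost foot BL',128,172,0),('Lpost foot BR',190,181,0),('Rfoot L',645,250,0),('Rfoot R',708,262,0),('lipL low',187,165,.052),('lipR low',645,234,.052),('ptr tip',130,72,.215)]:
    w=onz(c,*f(x,y),zz);print(name,w,'x,y hood-dir',w@ex,w@ey)
    u,v=map(int,f(x,y))
# plane coordinate of posts front
for box in[(225,205,236,220),(400,215,412,238),(215,185,222,200),(210,190,216,200),(260,212,385,235)]:
    Q=P[box[1]:box[3],box[0]:box[2]].reshape(-1,3);print(box,np.percentile(Q@ex,[5,25,50,75,95]),np.percentile(Q@ey,[5,50,95]),np.percentile(Q[:,2],[5,50,95]))
# pointer mask
sub=(i[180:200,205:240].max(2)<70);vv,uu=np.nonzero(sub);vv+=180;uu+=205
for a in np.unique(uu): print(a,vv[uu==a].min(),vv[uu==a].max(), P[vv[uu==a][0],a])
# tin
print('tin')
d=P[235:300,320:370].reshape(-1,3);k=(d[:,2]>.064)&(d[:,2]<.074);d=d[k];print(k.sum())
(cx,cy),r=cv2.minEnclosingCircle(d[:,:2].astype(np.float32));print(cx,cy,r, cx*ex[0]+cy*ex[1],cx*ey[0]+cy*ey[1])
```

```text
hdr [0.5269 0.2219 0.4036] [2.6708 1.6688 0.0368] [0.9893 0.1457 0.0065] 8.379394022372892
Lpost foot BL [0.5023 0.3744 0.    ] x,y hood-dir 0.5514573351020553 0.2971931134649361
Lpost foot BR [0.5085 0.3335 0.    ] x,y hood-dir 0.5516970321361231 0.25582427006037894
Rfoot L [0.552  0.0371 0.    ] x,y hood-dir 0.5514884989353753 -0.04372410367365754
Rfoot R [ 0.5563 -0.0037  0.    ] x,y hood-dir 0.5498542295759109 -0.0847783303866215
lipL low [0.5064 0.3264 0.052 ] x,y hood-dir 0.5486010259937052 0.24913349366034662
lipR low [0.5483 0.0421 0.052 ] x,y hood-dir 0.5485584677341704 -0.03825179302010924
ptr tip [0.509 0.333 0.215] x,y hood-dir 0.5520538555393211 0.2552978114637166
(225, 205, 236, 220) [0.5529 0.5536 0.5541 0.5546 0.5669] [0.2671 0.2814 0.3093] [0.0006 0.0843 0.1322]
(400, 215, 412, 238) [0.5522 0.5529 0.5533 0.5542 0.5755] [-0.063  -0.0494 -0.0435] [0.0999 0.1514 0.2202]
(215, 185, 222, 200) [0.5384 0.5424 0.5486 0.5532 0.5545] [0.2691 0.2741 0.285 ] [0.1615 0.2248 0.2391]
(210, 190, 216, 200) [0.5388 0.5443 0.5483 0.6026 0.6112] [0.2781 0.2875 0.3516] [-0.0012  0.2167  
[... 221 characters left out ...]
14 180 197 [0.5072 0.3509 0.2653]
215 182 197 [0.5077 0.3519 0.254 ]
216 183 198 [0.5075 0.3509 0.2507]
217 185 198 [0.5074 0.3512 0.2413]
218 187 198 [0.5076 0.3519 0.2307]
219 188 199 [0.5077 0.3511 0.2261]
220 189 198 [0.5073 0.3498 0.2232]
221 190 198 [0.5057 0.3471 0.2247]
222 190 198 [0.5056 0.3449 0.2268]
223 190 199 [0.5064 0.3436 0.2258]
224 191 199 [0.5052 0.3413 0.2259]
225 191 199 [0.5056 0.3396 0.2263]
226 191 194 [0.5068 0.3388 0.2235]
227 192 194 [0.506  0.337  0.2222]
228 192 194 [0.5066 0.3355 0.222 ]
229 193 194 [0.5059 0.3338 0.2202]
230 193 193 [0.5069 0.3327 0.2183]
tin
224
0.4943178594112396 0.11248534917831421 0.057588011026382446 0.505433099584517 0.039248971414102635
```

```bash
cat >> h.py <<'E'
YAW=np.radians(8.38)
ex=np.array([np.cos(YAW),np.sin(YAW),0]);ey=np.array([-ex[1],ex[0],0])
HO=0.5815*ex+0.1057*ey
def hood(P): 
    d=np.asarray(P)-HO; return np.stack([d@ex,d@ey,d[...,2]],-1)
def world(p): p=np.asarray(p,float);return HO+p[0]*ex+p[1]*ey+np.array([0,0,p[2]])
def onx(c,u,v,hx):
    r=ray(c,np.float64(u),np.float64(v));s=(hx-hood(c[4])[0])/(r@ex);return hood(c[4]+s*r)
E
python3 - <<'E'
from h import *
for n in('top','side'):
    z=np.load(n+"0.npz");c=cam(n);H=hood(cloud(c,z['d']));
    m=(abs(H[...,0]+.036)<.004)&(abs(H[...,1])<.14)&(H[...,2]>.02)&(H[...,2]<.25)
    for y in(-.1,-.05,0,.05,.1):
        k=m&(abs(H[...,1]-y)<.02); print(n,y,k.sum(),np.percentile(H[k][:,2],[2,50,98]) if k.any() else '')
    m=(abs(H[...,0]-.0)<.06)&(abs(H[...,1]-.155)<.02)&(H[...,2]>.16)&(H[...,2]<.25)&(z['i'].max(2)<70)
    v,u=np.nonzero(m);print(n,u.min(),u.max(),v.min(),v.max())
    if n=='side':
        for a,b in zip(u,v):print(a,b,H[b,a],end=';')
c=cam('top');
for u,v in((230,193),(230.5,193.2),(228,193)):print(onx(c,u,v,-.032))
# tin
i=np.load('top0.npz');H=hood(cloud(c,i['d']))[235:300,320:370]
k=(H[...,2]>.062)&(H[...,2]<.075)
print(np.percentile(H[k],[1,50,99],axis=0))
g=i['i'][225:305,310:380,::-1];
# hand circle: rim in crop px
f=lambda x,y:(190+x/3.2,170+y/3.2)
for x,y in((433,315),(553,315),(492,250),(540,280),(445,280)): print(hood(onz(c,*map(np.float64,f(x,y)),.069)))
c=cam('side');f=lambda x,y:(200+x/2.7,140+y/2.7)
for x,y in((188,400),(292,400),(240,375),(240,427)): print(hood(onz(c,*map(np.float64,f(x,y)),.069)))
print('spanner',[hood(onz(cam('top'),np.float64(a),np.float64(b),.003)) for a,b in((250,258),(299,318))])
print('driver',[hood(onz(cam('top'),np.float64(a),np.float64(b),.012)) for a,b in((421,255),(419,300),(416,372))])
E
```

```text
top -0.1 56 [0.0575 0.069  0.0726]
top -0.05 53 [0.0564 0.069  0.0727]
top 0 54 [0.0582 0.0692 0.073 ]
top 0.05 53 [0.0578 0.069  0.0729]
top 0.1 49 [0.0549 0.0687 0.0729]
top 213 230 183 200
side -0.1 45 [0.0555 0.0679 0.0703]
side -0.05 38 [0.0565 0.0676 0.07  ]
side 0 31 [0.0565 0.0672 0.0703]
side 0.05 28 [0.0566 0.0684 0.0709]
side 0.1 24 [0.0568 0.0681 0.0701]
side 297 303 171 180
301 171 [-0.0329  0.1686  0.2264];297 172 [-0.0411  0.1712  0.2237];298 172 [-0.0399  0.1657  0.2252];299 172 [-0.037   0.1697  0.224 ];300 172 [-0.0351  0.1684  0.2243];301 172 [-0.0339  0.1632  0.2257];302 172 [-0.032   0.162   0.2259];297 173 [-0.0417  0.1679  0.2224];298 173 [-0.04    0.165   0.2232];299 173 [-0.0379  0.1646  0.2232];300 173 [-0.0359  0.164   0.2233];301 173 [-0.0337  0.1641  0.2232];297 174 [-0.0418  0.167   0.2205];298 174 [-0.0407  0.1612  0.222 ];299 174 [-0.0385  0.1612  0.2219];300 174 [-0.0368  0.1589  0.2225];301 174 [-0.034   0.1625  0.2215];302 174 [-0.0319  0.1619  0.2216];297 175 [-0.0424  0.1639  0.2191];298 175 [-0.0408  0.1605  0.22  ];299 175 [-0.0387  0.1602  0.22
[... 744 characters left out ...]
0.2163];302 179 [-0.0323  0.1587  0.2114];303 179 [-0.0321  0.1483  0.2143];302 180 [-0.0317  0.1615  0.2084];[-0.032   0.1492  0.2199]
[-0.032   0.1485  0.2191]
[-0.032   0.153   0.2182]
[[-0.131  -0.0977  0.0628]
 [-0.0706 -0.0629  0.0679]
 [-0.0283 -0.0218  0.0724]]
[-0.1063 -0.0237  0.069 ]
[-0.0953 -0.0945  0.069 ]
[-0.0614 -0.0526  0.069 ]
[-0.0753 -0.0839  0.069 ]
[-0.0841 -0.0275  0.069 ]
[-0.1302 -0.0575  0.069 ]
[-0.0605 -0.0685  0.069 ]
[-0.0894 -0.0259  0.069 ]
[-0.1014 -0.1002  0.069 ]
spanner [array([-0.0962,  0.1353,  0.003 ]), array([-0.201 ,  0.0151,  0.003 ])]
driver [array([-0.038 , -0.2094,  0.012 ]), array([-0.1298, -0.2156,  0.012 ]), array([-0.2685, -0.2253,  0.012 ])]
```

{"api": "step_arm", "payload": {
  "steps": [
    {"x":-0.028,"y":-0.024,"z":-0.015,"claw":0.0},
    {"x":-0.028,"y":-0.024,"z":-0.015,"claw":0.0},
    {"x":-0.028,"y":-0.024,"z":-0.015,"claw":0.0},
    {"x":-0.028,"y":-0.024,"z":-0.01,"claw":0.0},
    {"x":-0.028,"y":-0.024,"z":-0.01,"claw":0.0}
  ],
  "grip_force": 20
}}

```text
validation failed for argument at $.st...
```

```bash
cat > log.py <<'E'
from h import *
o=ctrl.get_obs()
print(o['time_s'],o['qpos'],o['ee_pos'],o['eef_rot'],o['force'],o['grip_width'],'hood',hood(o['ee_pos']))
open('fk.jsonl','a').write(json.dumps([list(map(float,o[k])) for k in('qpos','ee_pos','eef_rot')])+'\n')
E
python3 log.py
```

```text
0.15 [ 1.2224  0.3003  1.5215 -0.      1.3207 -0.0666] [0.1529 0.5281 0.205 ] [-3.1407 -0.      2.8598] [ 0.1681 -0.5581 -0.506 ] 0.09415452292639376 hood [-0.3533  0.3945  0.205 ]
```

{"api": "step_arm", "payload": {
  "steps": [
    {"x":-0.028,"y":-0.024,"z":-0.015,"ax":0,"ay":0,"az":0,"claw":0.01}
  ],
  "grip_force": 20
}}

```text
time_s: 0.23
ee_pos: [0.1711, 0.4983, 0.2169]
eef_rot: [-3.136, -0.001, 2.863]
force: [-0.3, -0.5, 0.5]
grip_width: 0.0902
```

{"api": "step_arm", "payload": {
  "steps": [
    {"x":-0.028,"y":-0.024,"z":-0.015,"ax":0,"ay":0,"az":0,"claw":0},
    {"x":-0.028,"y":-0.024,"z":-0.015,"ax":0,"ay":0,"az":0,"claw":0},
    {"x":-0.028,"y":-0.024,"z":-0.015,"ax":0,"ay":0,"az":0,"claw":0},
    {"x":-0.028,"y":-0.024,"z":-0.015,"ax":0,"ay":0,"az":0,"claw":0},
    {"x":-0.028,"y":-0.024,"z":-0.015,"ax":0,"ay":0,"az":0,"claw":0}
  ]
}}

```text
time_s: 0.65
ee_pos: [0.2741, 0.3384, 0.2927]
eef_rot: [-3.13, -0.003, 2.868]
force: [0.7, -0.8, 0.1]
grip_width: 0.0572
```

```bash
python3 log.py
```

```text
0.65 [ 0.8078 -0.0109  1.6741 -0.0029  1.4901 -0.4897] [0.2741 0.3384 0.2927] [-3.1299 -0.0029  2.8685] [ 0.7278 -0.812   0.0948] 0.05722699596671595 hood [-0.261   0.1892  0.2927]
```

{"api": "step_arm", "payload": {
  "steps": [
    {"x":-0.02,"y":-0.02,"z":-0.015,"ax":0,"ay":0,"az":-7,"claw":0},
    {"x":-0.02,"y":-0.02,"z":-0.015,"ax":0,"ay":0,"az":-7,"claw":0},
    {"x":-0.02,"y":-0.02,"z":0,"ax":0,"ay":0,"az":-7,"claw":0},
    {"x":-0.01,"y":-0.02,"z":0,"ax":0,"ay":0,"az":-7,"claw":0},
    {"x":0,"y":0,"z":0,"ax":0,"ay":0,"az":-7,"claw":0}
  ]
}}

```text
time_s: 1.07
ee_pos: [0.338, 0.2457, 0.3273]
eef_rot: [-3.134, -0.003, -2.811]
force: [-0.8, -0.4, 0.0]
grip_width: 0.024
```

```bash
python3 log.py
```

```text
1.0667 [ 0.5451 -0.069   1.6523 -0.0065  1.5631 -1.3563] [0.338  0.2457 0.3273] [-3.1342 -0.0033 -2.8109] [-0.8186 -0.4043  0.0178] 0.024023186736185222 hood [-0.2113  0.0881  0.3273]
```

{"api": "step_arm", "payload": {
  "steps": [
    {"x":0,"y":0,"z":0,"ax":0,"ay":-7,"az":0,"claw":0},
    {"x":0,"y":0,"z":0,"ax":0,"ay":-7,"az":0,"claw":0},
    {"x":0,"y":0,"z":0,"ax":0,"ay":-7,"az":0,"claw":0}
  ]
}}

```text
time_s: 1.32
ee_pos: [0.3414, 0.2445, 0.326]
eef_rot: [-3.131, 0.366, -2.802]
force: [0.9, 0.9, 0.7]
grip_width: 0.0035
```

```bash
python3 log.py
```

```text
1.3167 [ 0.6002 -0.2863  1.8763 -0.1097  1.201  -1.2868] [0.3414 0.2445 0.326 ] [-3.1315  0.3664 -2.802 ] [0.9167 0.8647 0.6809] 0.003524094861427088 hood [-0.2081  0.0864  0.326 ]
```

{"api": "step_arm", "payload": {
  "steps": [
    {"x":0,"y":0,"z":0.02,"ax":0,"ay":-7,"az":0,"claw":0},
    {"x":0,"y":0,"z":0.02,"ax":0,"ay":-7,"az":0,"claw":0},
    {"x":0,"y":0,"z":0.02,"ax":0,"ay":0,"az":0,"claw":0}
  ]
}}

```text
time_s: 1.57
ee_pos: [0.3668, 0.2538, 0.2759]
eef_rot: [-3.135, 0.626, -2.798]
force: [-0.6, -0.2, -0.3]
grip_width: 0.0003
```

```bash
python3 log.py
python3 - <<'E'
from h import *
from scipy.optimize import least_squares
D=[json.loads(l) for l in open('fk.jsonl')]
def fk(p,q):
    h,a,l1,l2,e,L,d=p
    s=q[1]+q[2];b=s+q[4]
    r=a+l1*np.sin(q[1])+l2*np.sin(s)+e*np.cos(s)+L*np.sin(b)
    z=h+l1*np.cos(q[1])+l2*np.cos(s)-e*np.sin(s)+L*np.cos(b)
    return np.array([r*np.cos(q[0])-d*np.sin(q[0]),r*np.sin(q[0])+d*np.cos(q[0]),z])
f=lambda p:np.concatenate([fk(p,q)-np.array(x) for q,x,_ in D]+[0.003*(np.array(p)-[.3,0,.4,.4,0,.3,.03])])
r=least_squares(f,[.3,0,.4,.4,0,.3,.03]);print(r.x,r.cost);print([np.linalg.norm(fk(r.x,q)-x) for q,x,_ in D])
E
```

```text
1.5667 [ 0.6259 -0.3281  2.0956 -0.2423  0.7835 -1.1665] [0.3668 0.2538 0.2759] [-3.1351  0.626  -2.7978] [-0.5839 -0.185  -0.3368] 0.00028718177598326567 hood [-0.1816  0.0919  0.2759]
[0.2435 0.0042 0.4412 0.4443 0.0627 0.2876 0.0214] 0.0008622136071593427
[np.float64(0.01525951088567311), np.float64(0.014510512345091599), np.float64(0.013464628347226386), np.float64(0.012535066476759723), np.float64(0.030700099210139064)]
```

```bash
cat > kin.py <<'E'
from h import *
from scipy.optimize import least_squares
Rx=lambda a:R.from_euler('x',a);Ry=lambda a:R.from_euler('y',a);Rz=lambda a:R.from_euler('z',a)
def fk(p,q):
    h,a,l1,l2,e,L,d,c,s4,s6=p
    A=Rz(q[0]);B=Ry(q[1]+q[2]);C=B*Rz(np.sign(s4)*q[3])*Ry(q[4])
    x=A.apply(np.array([a,d,h])+Ry(q[1]).apply([0,0,l1])+B.apply([e,0,l2])+C.apply([0,0,L]))
    return x,A*C*Rz(np.sign(s6)*q[5]+c)
def fit():
    D=[json.loads(l) for l in open('fk.jsonl')];best=None
    for s4 in(1,-1):
     for s6 in(1,-1):
      for c in(0,1.57,3.14,-1.57):
        p0=np.array([.25,0,.4,.4,.05,.3,.03,c])
        def f(p):
            P=list(p)+[s4,s6];o=[]
            for q,x,e in D:
                y,M=fk(P,q);o+=list(y-x)+list(.1*(M.inv()*R.from_euler('xyz',e)).as_rotvec())
            return np.array(o+list(.001*(p-p0)))
        r=least_squares(f,p0)
        if best is None or r.cost<best[0]:best=(r.cost,list(r.x)+[s4,s6],[np.linalg.norm(fk(list(r.x)+[s4,s6],q)[0]-x) for q,x,_ in D])
    return best
E
python3 - <<'E'
from kin import *
b=fit();print(b);json.dump(b[1],open('kin.json','w'))
E
```

```text
(np.float64(2.3302645298938635e-09), [np.float64(0.22120176875757494), np.float64(9.251346280159112e-07), np.float64(0.42420083504025996), np.float64(0.44749921488803146), np.float64(0.04090194898094341), np.float64(0.27063577581783166), np.float64(0.03660004222468046), np.float64(1.5707963108680405), 1, 1], [np.float64(1.290930179971804e-07), np.float64(7.877285458808335e-08), np.float64(1.308310427290616e-07), np.float64(1.6416285829345202e-07), np.float64(2.0320684867401446e-07)])
```

```bash
cat >> kin.py <<'E'
LO=np.array([-3.03,-.79,.23,-1.04,0,-2.55]);HI=np.array([3.03,2.21,2.52,4.18,3.07,2.55])
try:KP=json.load(open('kin.json'))
except Exception:KP=None
def ik(x,M,q0):
    f=lambda q:np.concatenate([fk(KP,q)[0]-x,.3*(fk(KP,q)[1].inv()*M).as_rotvec()])
    r=least_squares(f,np.clip(q0,LO+.01,HI-.01),bounds=(LO,HI));return r.x,np.linalg.norm(r.fun)
def toolrot(t,up,az=YAW):
    # tool z dir tilt t below horizontal at heading az; up: tool x up(1)/down(-1), or 0/2: jaws vertical
    z=np.array([np.cos(t)*np.cos(az),np.cos(t)*np.sin(az),-np.sin(t)])
    u=np.array([np.sin(t)*np.cos(az),np.sin(t)*np.sin(az),np.cos(t)])
    s=np.cross(z,u)
    x={1:u,-1:-u,0:s,2:-s}[up]; return R.from_matrix(np.stack([x,np.cross(z,x),z],1))
E
python3 - <<'E'
from kin import *
seeds=[np.array([.3,a,b,c,d,e]) for a in(-.5,.3) for b in(1.5,2.3) for c in(0,1.5,3.1) for d in(.4,1.2) for e in(-1.5,0,1.5)]
for y in(.07,):
 for t in (20,35,50,60):
  for up in(1,-1,0,2):
   for z in(.035,.2):
    res=[ik(world([-.02,y,z]),toolrot(np.radians(t),up),s) for s in seeds]
    res=[r for r in res if r[1]<1e-4]
    S={tuple(np.round(r[0],1)) for r in res}
    print(t,up,z,len(S),list(S)[:3])
E
```

```text
20 1 0.035 1 [(np.float64(0.6), np.float64(0.6), np.float64(2.2), np.float64(3.6), np.float64(0.9), np.float64(-1.7))]
20 1 0.2 1 [(np.float64(0.6), np.float64(0.2), np.float64(2.2), np.float64(3.9), np.float64(0.6), np.float64(-2.1))]
20 -1 0.035 1 [(np.float64(0.6), np.float64(0.6), np.float64(2.2), np.float64(3.6), np.float64(0.9), np.float64(1.4))]
20 -1 0.2 1 [(np.float64(0.6), np.float64(0.2), np.float64(2.2), np.float64(3.9), np.float64(0.6), np.float64(1.0))]
20 0 0.035 1 [(np.float64(0.6), np.float64(0.6), np.float64(2.2), np.float64(3.6), np.float64(0.9), np.float64(-0.2))]
20 0 0.2 1 [(np.float64(0.6), np.float64(0.2), np.float64(2.2), np.float64(3.9), np.float64(0.6), np.float64(-0.6))]
20 2 0.035 0 []
20 2 0.2 0 []
35 1 0.035 1 [(np.float64(0.5), np.float64(0.5), np.float64(2.1), np.float64(3.8), np.float64(0.5), np.float64(-2.0))]
35 1 0.2 0 []
35 -1 0.035 1 [(np.float64(0.5), np.float64(0.5), np.float64(2.1), np.float64(3.8), np.float64(0.5), np.float64(1.2))]
35 -1 0.2 0 []
35 0 0.035 1 [(np.float64(0.5), np.float64(0.5), np.float64(2.1), np.float64(3.8), np.float64(0
[... 749 characters left out ...]
5), np.float64(0.1), np.float64(1.8), np.float64(-0.2), np.float64(0.7), np.float64(2.0))]
60 -1 0.035 1 [(np.float64(0.5), np.float64(0.4), np.float64(1.9), np.float64(-0.5), np.float64(0.3), np.float64(-0.8))]
60 -1 0.2 1 [(np.float64(0.5), np.float64(0.1), np.float64(1.8), np.float64(-0.2), np.float64(0.7), np.float64(-1.1))]
60 0 0.035 1 [(np.float64(0.5), np.float64(0.4), np.float64(1.9), np.float64(-0.5), np.float64(0.3), np.float64(-2.4))]
60 0 0.2 0 []
60 2 0.035 1 [(np.float64(0.5), np.float64(0.4), np.float64(1.9), np.float64(-0.5), np.float64(0.3), np.float64(0.7))]
60 2 0.2 1 [(np.float64(0.5), np.float64(0.1), np.float64(1.8), np.float64(-0.2), np.float64(0.7), np.float64(0.5))]
```

Run:
```python
from kin import *
q0=np.array([.6,-.1,2.0,-.25,.6,-1.1])
for y in(.05,.07):
 for az in(.146,.25,.35):
  for t in (45,50,54,58,62):
   o=[]
   for z in(.03,.1,.21):
    q,e=ik(world([-.02,y,z]),toolrot(np.radians(t),-1,az),q0); o.append('%.0e q4 %.2f q5 %.2f'%(e,q[3],q[4]))
   print(y,az,t,o)
```

```text
0.05 0.146 45 ['4e-02 q4 -1.04 q5 0.15', '1e-02 q4 -1.04 q5 0.22', '4e-10 q4 -0.60 q5 0.39']
0.05 0.146 50 ['2e-02 q4 -1.04 q5 0.18', '8e-10 q4 -0.82 q5 0.26', '3e-09 q4 -0.41 q5 0.49']
0.05 0.146 54 ['6e-08 q4 -0.98 q5 0.20', '1e-12 q4 -0.54 q5 0.33', '1e-10 q4 -0.31 q5 0.58']
0.05 0.146 58 ['7e-14 q4 -0.59 q5 0.26', '2e-11 q4 -0.37 q5 0.41', '2e-09 q4 -0.24 q5 0.66']
0.05 0.146 62 ['3e-13 q4 -0.37 q5 0.35', '2e-14 q4 -0.26 q5 0.50', '1e-08 q4 -0.18 q5 0.75']
0.05 0.25 45 ['3e-02 q4 -1.04 q5 0.04', '7e-03 q4 -1.04 q5 0.11', '4e-12 q4 -0.35 q5 0.33']
0.05 0.25 50 ['1e-02 q4 -1.04 q5 0.08', '1e-13 q4 -0.54 q5 0.18', '2e-12 q4 -0.22 q5 0.45']
0.05 0.25 54 ['9e-10 q4 -0.73 q5 0.13', '3e-14 q4 -0.31 q5 0.28', '2e-10 q4 -0.16 q5 0.54']
0.05 0.25 58 ['9e-09 q4 -0.35 q5 0.22', '4e-11 q4 -0.20 q5 0.38', '8e-10 q4 -0.12 q5 0.64']
0.05 0.25 62 ['5e-13 q4 -0.20 q5 0.32', '5e-15 q4 -0.14 q5 0.48', '6e-09 q4 -0.09 q5 0.73']
0.05 0.35 45 ['3e-02 q4 -1.04 q5 0.00', '5e-12 q4 -0.37 q5 0.01', '1e-09 q4 -0.01 q5 0.30']
0.05 0.35 50 ['5e-03 q4 -0.92 q5 0.00', '6e-09 q4 -0.02 q5 0.15', '2e-13 q4 -0.01 q
[... 969 characters left out ...]
15', '2e-08 q4 -0.39 q5 0.29', '5e-11 q4 -0.21 q5 0.55']
0.07 0.25 58 ['5e-09 q4 -0.43 q5 0.23', '4e-13 q4 -0.25 q5 0.39', '8e-10 q4 -0.16 q5 0.65']
0.07 0.25 62 ['3e-14 q4 -0.26 q5 0.33', '4e-14 q4 -0.18 q5 0.49', '6e-09 q4 -0.12 q5 0.74']
0.07 0.35 45 ['3e-02 q4 -1.04 q5 0.00', '1e-03 q4 -1.04 q5 0.04', '4e-10 q4 -0.13 q5 0.31']
0.07 0.35 50 ['6e-03 q4 -1.04 q5 0.02', '1e-10 q4 -0.22 q5 0.16', '2e-08 q4 -0.08 q5 0.44']
0.07 0.35 54 ['4e-09 q4 -0.31 q5 0.10', '1e-08 q4 -0.11 q5 0.27', '2e-15 q4 -0.06 q5 0.54']
0.07 0.35 58 ['1e-09 q4 -0.13 q5 0.20', '2e-11 q4 -0.07 q5 0.37', '2e-15 q4 -0.04 q5 0.63']
0.07 0.35 62 ['2e-14 q4 -0.07 q5 0.31', '9e-13 q4 -0.05 q5 0.47', '2e-08 q4 -0.03 q5 0.73']
```

```bash
cat > to.py <<'E'
import sys
from kin import *
# hood x y z (m), tilt deg, az rad, up
a=list(map(float,sys.argv[1:]));x=world(a[:3]);t=a[3];az=a[4];up=int(a[5])
o=ctrl.get_obs();M=R.from_euler('xyz',o['eef_rot']);T=toolrot(np.radians(t),up,az)
s=M.inv().apply(x-o['ee_pos']);r=np.degrees((M.inv()*T).as_rotvec())
n=max(np.linalg.norm(s)/.040,np.linalg.norm(r)/7)
print('t',round(o['time_s'],2),'hood',hood(o['ee_pos']),'F',o['force'],'q',o['qpos'],'w',round(o['grip_width'],3))
print('shift',s,'turn',r,'rows',round(n,1),'final z in tool', T.inv().apply([0,0,1]), 'hoodx', T.inv().apply(ex),'hoody',T.inv().apply(ey))
q,e=ik(x,T,o['qpos']);print('ik',q,e)
E
python3 to.py -.09 .05 .035 57 .25 -1
```

```text
t 1.57 hood [-0.1816  0.0919  0.2759] F [-0.5839 -0.185  -0.3368] q [ 0.6259 -0.3281  2.0956 -0.2423  0.7835 -1.1665] w 0.0
shift [ 0.075  -0.0575  0.2434] turn [2.666  2.8781 4.4253] rows 6.5 final z in tool [-0.5446  0.     -0.8387] hoodx [-0.8342 -0.1036  0.5417] hoody [-0.0868  0.9946  0.0564]
ik [ 0.4345  0.2694  2.1703 -0.6456  0.1668 -0.7767] 1.7572720194321454e-11
```

{"api": "step_arm", "payload": {
  "steps": [
    {"x":0.01,"y":-0.008,"z":0.03,"ax":0.5,"ay":0.5,"az":0.8,"claw":0},
    {"x":0.01,"y":-0.008,"z":0.03,"ax":0.5,"ay":0.5,"az":0.8,"claw":0},
    {"x":0.01,"y":-0.008,"z":0.03,"ax":0.5,"ay":0.5,"az":0.8,"claw":0},
    {"x":0.01,"y":-0.008,"z":0.03,"ax":0.5,"ay":0.5,"az":0.8,"claw":0},
    {"x":0.01,"y":-0.008,"z":0.03,"ax":0.5,"ay":0.5,"az":0.8,"claw":0}
  ]
}}

```text
time_s: 1.98
ee_pos: [0.4229, 0.2297, 0.1223]
eef_rot: [3.138, 0.592, -2.884]
force: [0.9, 0.4, -0.5]
grip_width: 0.0004
```

```bash
python3 to.py -.09 .05 .035 57 .25 -1
```

```text
t 1.98 hood [-0.1296  0.0599  0.1223] F [ 0.8847  0.3857 -0.5332] q [ 0.4924 -0.0039  2.21   -0.3496  0.3769 -1.0479] w 0.0
shift [ 0.0169 -0.0146  0.0937] turn [0.4561 0.8918 0.3564] rows 2.4 final z in tool [-0.5446  0.     -0.8387] hoodx [-0.8342 -0.1036  0.5417] hoody [-0.0868  0.9946  0.0564]
ik [ 0.4345  0.2694  2.1703 -0.6456  0.1668 -0.7767] 5.344483254775853e-14
```

{"api": "step_arm", "payload": {
  "steps": [
    {"x":0.006,"y":-0.005,"z":0.03,"ax":0,"ay":0.5,"az":0,"claw":0},
    {"x":0.006,"y":-0.005,"z":0.03,"ax":0,"ay":0.5,"az":0,"claw":0},
    {"x":0.006,"y":-0.005,"z":0.025,"ax":0,"ay":0,"az":0,"claw":0}
  ]
}}

```text
time_s: 2.23
ee_pos: [0.4577, 0.2228, 0.0363]
eef_rot: [3.135, 0.571, -2.886]
force: [0.4, 0.7, 0.1]
grip_width: 0.0006
```

```bash
python3 to.py -.033 .05 .022 57 .25 -1
```

```text
t 2.23 hood [-0.0962  0.048   0.0363] F [0.4372 0.7037 0.0748] q [ 0.4268  0.2535  2.1854 -0.5627  0.1618 -0.8697] w 0.001
shift [-0.0453 -0.0052  0.0461] turn [ 0.5326 -0.2685  0.2758] rows 1.6 final z in tool [-0.5446  0.     -0.8387] hoodx [-0.8342 -0.1036  0.5417] hoody [-0.0868  0.9946  0.0564]
ik [ 0.3964  0.3903  2.0356 -0.5049  0.1649 -0.9486] 1.0213602161599749e-10
```

{"api": "step_arm", "payload": {
  "steps": [
    {"x":-0.008,"y":-0.001,"z":0.014,"ax":0,"ay":0,"az":0,"claw":0},
    {"x":-0.012,"y":-0.001,"z":0.012,"ax":0,"ay":0,"az":0,"claw":0},
    {"x":-0.012,"y":-0.001,"z":0.01,"ax":0,"ay":0,"az":0,"claw":0},
    {"x":-0.01,"y":0,"z":0.007,"ax":0,"ay":0,"az":0,"claw":0}
  ]
}}

```text
time_s: 2.57
ee_pos: [0.5137, 0.2325, 0.0132]
eef_rot: [3.137, 0.558, -2.886]
force: [-0.1, -0.8, 1.1]
grip_width: 0.0003
```

```bash
python3 to.py -.03 .05 .022 57 .25 -1
python3 - <<'E'
from h import *
i,d=vision.camera('side');cv2.imwrite("pics/s1.png",cv2.resize(i[140:380,180:400,::-1],None,fx=2.4,fy=2.4))
E
```

```text
t 2.57 hood [-0.0394  0.0495  0.0132] F [-0.0578 -0.8116  1.0605] q [ 0.3928  0.4     2.0434 -0.4441  0.1591 -1.0152] w 0.0
shift [-0.0126 -0.0005 -0.0025] turn [ 0.4251 -1.0292  0.2769] rows 0.3 final z in tool [-0.5446  0.     -0.8387] hoodx [-0.8342 -0.1036  0.5417] hoody [-0.0868  0.9946  0.0564]
ik [ 0.3946  0.3949  2.0281 -0.4921  0.1669 -0.9629] 1.2892924698504473e-10
```

View pics/s1.png

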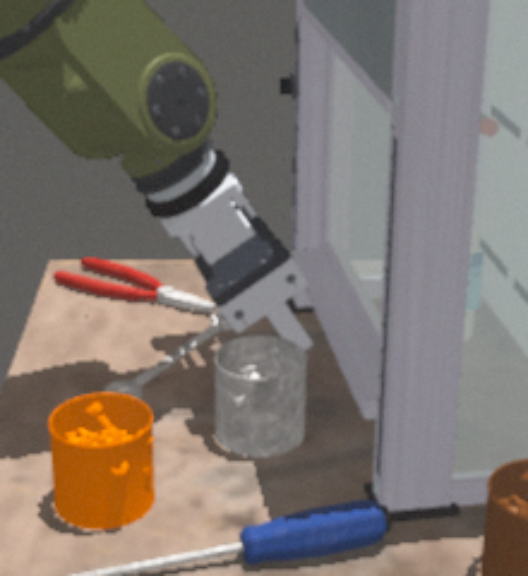

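{"api": "step_arm", "payload": {
  "steps": [
    {"x":-0.009,"y":-0.001,"z":0.004,"ax":0,"ay":-0.5,"az":0,"claw":0},
    {"x":-0.007,"y":0,"z":-0.004,"ax":0,"ay":0,"az":0,"claw":0},
    {"x":-0.004,"y":0,"z":-0.006,"ax":0,"ay":0,"az":0,"claw":0}
  ]
}}

```text
time_s: 2.87
ee_pos: [0.5276, 0.2347, 0.027]
eef_rot: [3.138, 0.563, -2.886]
force: [-2.2, -0.4, -4.2]
grip_width: 0.0005
```

```bash
python3 to.py -.03 .05 .19 57 .25 -1
```

```text
t 2.87 hood [-0.0253  0.0496  0.027 ] F [-2.2365 -0.3805 -4.1768] q [ 0.3861  0.391   2.0088 -0.3497  0.1941 -1.1162] w 0.001
shift [-0.0831  0.0014 -0.1404] turn [ 0.3655 -0.7583  0.2476] rows 4.1 final z in tool [-0.5446  0.     -0.8387] hoodx [-0.8342 -0.1036  0.5417] hoody [-0.0868  0.9946  0.0564]
ik [ 0.3946  0.092   1.9163 -0.1467  0.567  -1.3253] 5.521975154430321e-09
```

{"api": "step_arm", "payload": {
  "steps": [
    {"x":-0.0045,"y":0,"z":-0.007,"ax":0,"ay":0,"az":0,"claw":0},
    {"x":-0.0055,"y":0,"z":-0.0085,"ax":0,"ay":0,"az":0,"claw":0},
    {"x":-0.0065,"y":0,"z":-0.01,"ax":0,"ay":0,"az":0,"claw":0},
    {"x":-0.0065,"y":0,"z":-0.01,"ax":0,"ay":0,"az":0,"claw":0},
    {"x":-0.0065,"y":0,"z":-0.01,"ax":0,"ay":0,"az":0,"claw":0}
  ]
}}

```text
time_s: 3.28
ee_pos: [0.5209, 0.2321, 0.0765]
eef_rot: [3.141, 0.545, -2.886]
force: [-2.1, -0.1, -5.5]
grip_width: 0.0002
```

```bash
python3 to.py -.025 .05 .165 57 .25 -1
```

```text
t 3.28 hood [-0.0323  0.048   0.0765] F [-2.131  -0.0803 -5.5194] q [ 0.387   0.2786  1.9972 -0.2085  0.3315 -1.2607] w 0.0
shift [-0.0523  0.0012 -0.0719] turn [ 0.1998 -1.7869  0.266 ] rows 2.2 final z in tool [-0.5446  0.     -0.8387] hoodx [-0.8342 -0.1036  0.5417] hoody [-0.0868  0.9946  0.0564]
ik [ 0.3918  0.1371  1.9311 -0.159   0.5075 -1.3124] 1.8018119692692476e-09
```

{"api": "step_arm", "payload": {
  "steps": [
    {"x":-0.0085,"y":0,"z":-0.008,"ax":0,"ay":-0.4,"az":0,"claw":0},
    {"x":-0.0085,"y":0,"z":-0.01,"ax":0,"ay":-0.4,"az":0,"claw":0},
    {"x":-0.0085,"y":0,"z":-0.011,"ax":0,"ay":-0.4,"az":0,"claw":0},
    {"x":-0.0085,"y":0,"z":-0.011,"ax":0,"ay":-0.4,"az":0,"claw":0},
    {"x":-0.006,"y":0,"z":-0.008,"ax":0,"ay":0,"az":0,"claw":0}
  ]
}}

```text
time_s: 3.7
ee_pos: [0.5205, 0.2317, 0.1334]
eef_rot: [-3.138, 0.552, -2.886]
force: [-1.4, 0.7, -4.5]
grip_width: 0.0006
```

```bash
python3 to.py -.025 .05 .165 57 .25 -1
cat > lip.py <<'E'
from h import *
import sys
o=ctrl.get_obs()
for n in('side','top'):
    i,d=vision.camera(n);H=hood(cloud(cam(n),d))
    for y in(-.1,-.06,.11):
        k=(abs(H[...,0]+.036)<.005)&(abs(H[...,1]-y)<.02)&(H[...,2]>.04)
        z=H[k][:,2]
        if len(z)>5: print(n,y,len(z),np.percentile(z,[2,50,98]))
    cv2.imwrite(f"pics/{sys.argv[1]}_{n}.png",i[:,:,::-1]);np.savez(f"{sys.argv[1]}_{n}.npz",i=i,d=d)
E
python3 lip.py l1
```

```text
t 3.7 hood [-0.0328  0.0477  0.1334] F [-1.4416  0.6588 -4.5278] q [ 0.3892  0.1745  1.964  -0.1645  0.461  -1.3095] w 0.001
shift [-0.0234  0.0014 -0.0227] turn [-0.0024 -1.3808  0.2879] rows 0.8 final z in tool [-0.5446  0.     -0.8387] hoodx [-0.8342 -0.1036  0.5417] hoody [-0.0868  0.9946  0.0564]
ik [ 0.3918  0.1371  1.9311 -0.159   0.5075 -1.3124] 4.672603772144191e-09
side -0.1 163 [0.157  0.4169 0.4637]
side -0.06 162 [0.1577 0.4166 0.4407]
side 0.11 25 [0.157  0.1678 0.33  ]
top -0.1 396 [0.1613 0.4248 0.4812]
top -0.06 516 [0.1647 0.4304 0.4813]
top 0.11 94 [0.1606 0.1723 0.4811]
```

View pics/l1_side.png

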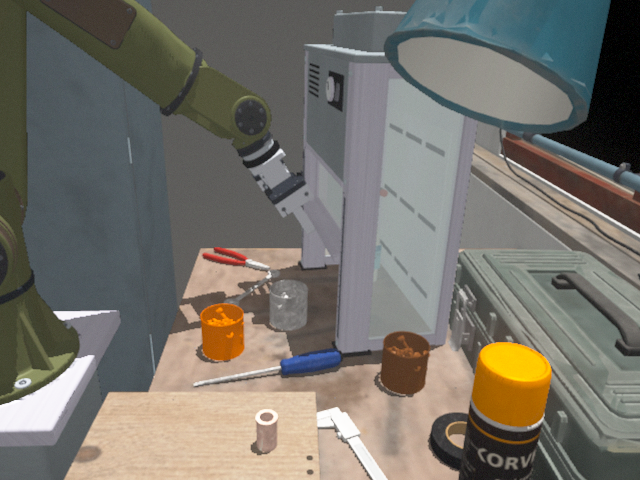

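View pics/l1_top.png

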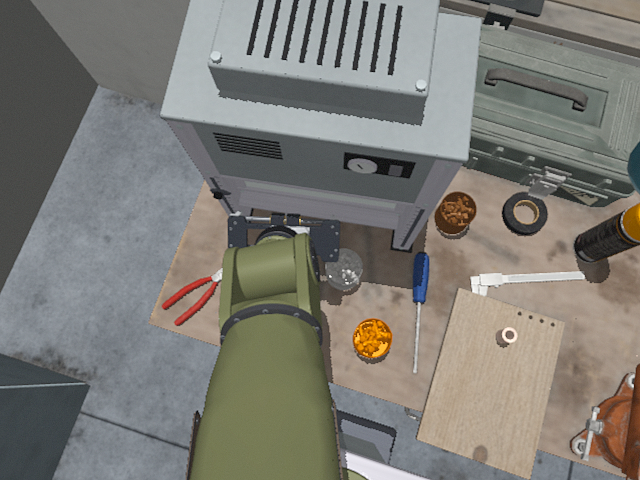

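```bash
cat > lip2.py <<'E'
from h import *
import sys
for t in sys.argv[1:]:
  for n in('side','top'):
    z=np.load(f"{n}0.npz" if t=='0' else f"{t}_{n}.npz");H=hood(cloud(cam(n),z['d']))
    for y in(-.12,-.1,-.06,.11,.125):
        k=(abs(H[...,0]+.035)<.007)&(abs(H[...,1]-y)<.012)&(H[...,2]>.04)&(H[...,2]<.27)
        q=H[k][:,2]
        if len(q)>5: print(t,n,y,len(q),np.percentile(q,[2,25,50,75,98]))
E
python3 lip2.py 0 l1
```

```text
0 side -0.12 43 [0.0562 0.0671 0.0683 0.0689 0.0702]
0 side -0.1 39 [0.0557 0.0666 0.0684 0.0692 0.07  ]
0 side -0.06 37 [0.0565 0.0667 0.0683 0.069  0.0704]
0 side 0.11 23 [0.0574 0.0676 0.0692 0.0695 0.0699]
0 side 0.125 20 [0.0587 0.0673 0.0693 0.0696 0.0705]
0 top -0.12 58 [0.058  0.0679 0.069  0.0705 0.0727]
0 top -0.1 54 [0.0581 0.0688 0.0697 0.0708 0.0726]
0 top -0.06 56 [0.0565 0.0679 0.069  0.0702 0.0727]
0 top 0.11 55 [0.055  0.0681 0.0696 0.0708 0.073 ]
0 top 0.125 54 [0.056  0.0685 0.0697 0.0712 0.0733]
l1 side -0.12 41 [0.1562 0.162  0.1688 0.1695 0.1705]
l1 side -0.1 45 [0.1564 0.1607 0.1688 0.1696 0.1705]
l1 side -0.06 34 [0.1575 0.1613 0.169  0.1698 0.1705]
l1 side 0.11 20 [0.1575 0.1629 0.1691 0.1699 0.1707]
l1 side 0.125 13 [0.1589 0.1604 0.1678 0.1699 0.1705]
l1 top -0.12 77 [0.1587 0.1697 0.171  0.1722 0.1746]
l1 top -0.1 74 [0.1606 0.17   0.1713 0.1726 0.1737]
l1 top -0.06 73 [0.1589 0.1699 0.1715 0.1728 0.1749]
l1 top 0.11 68 [0.1604 0.1704 0.1717 0.173  0.1746]
l1 top 0.125 67 [0.1606 0.1705 0.1715 0.1734 0.1748]
```

{"api": "step_arm", "payload": {
  "steps": [
    {"x":-0.008,"y":0,"z":-0.009,"ax":0,"ay":-0.4,"az":0,"claw":0},
    {"x":-0.008,"y":0,"z":-0.01,"ax":0,"ay":-0.4,"az":0,"claw":0},
    {"x":-0.008,"y":0,"z":-0.01,"ax":0,"ay":-0.4,"az":0,"claw":0},
    {"x":-0.006,"y":0,"z":-0.008,"ax":0,"ay":0,"az":0,"claw":0}
  ]
}}

```text
time_s: 4.13
ee_pos: [0.5207, 0.2316, 0.1767]
eef_rot: [-3.136, 0.559, -2.886]
force: [-1.9, 0.7, -4.5]
grip_width: 0.0007
```

```bash
python3 to.py -.033 .05 .189 57 .25 -1; python3 lip.py l2 >/dev/null; python3 lip2.py l2
python3 - <<'E'
import cv2
for n,b in(('side',(140,280,270,370)),('top',(170,240,190,300))):
    i=cv2.imread(f'pics/l2_{n}.png')[b[0]:b[1],b[2]:b[3]];cv2.imwrite(f'pics/l2c_{n}.png',cv2.resize(i,None,fx=5,fy=4 if 0 else 5,interpolation=cv2.INTER_CUBIC)[:600])
E
```

```text
t 4.13 hood [-0.0326  0.0475  0.1767] F [-1.9112  0.6544 -4.4862] q [ 0.3908  0.1081  1.9264 -0.1458  0.558  -1.332 ] w 0.001
shift [-0.0064  0.0024 -0.0105] turn [-0.1448 -0.992   0.2759] rows 0.3 final z in tool [-0.5446  0.     -0.8387] hoodx [-0.8342 -0.1036  0.5417] hoody [-0.0868  0.9946  0.0564]
ik [ 0.3964  0.0869  1.9244 -0.1491  0.5642 -1.3216] 2.6183818313687118e-12
l2 side -0.12 47 [0.1992 0.2047 0.2118 0.2125 0.2133]
l2 side -0.1 42 [0.2003 0.205  0.2117 0.2127 0.2133]
l2 side -0.06 38 [0.1994 0.2057 0.2119 0.2127 0.2134]
l2 side 0.11 24 [0.1993 0.2044 0.212  0.2133 0.214 ]
l2 side 0.125 23 [0.1993 0.2051 0.2121 0.2135 0.2147]
l2 top -0.12 81 [0.2037 0.2129 0.2151 0.2163 0.2177]
l2 top -0.1 84 [0.2031 0.2135 0.2149 0.2159 0.2184]
l2 top -0.06 82 [0.2031 0.2135 0.2149 0.2159 0.2176]
l2 top 0.11 75 [0.2034 0.2139 0.2155 0.2163 0.2182]
l2 top 0.125 73 [0.2035 0.2136 0.2151 0.2162 0.2181]
```

View pics/l2c_side.png

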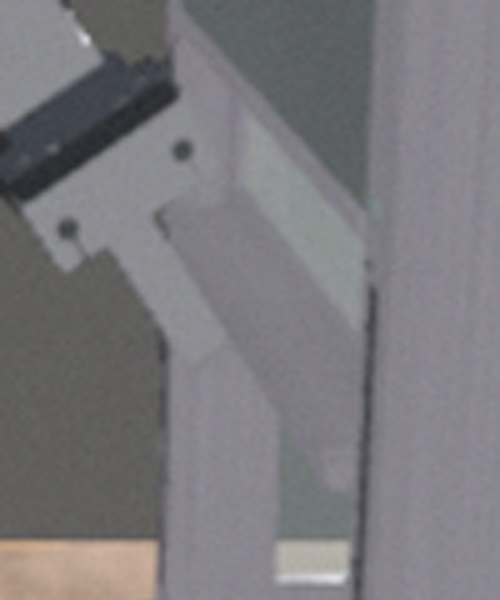

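View pics/l2c_top.png

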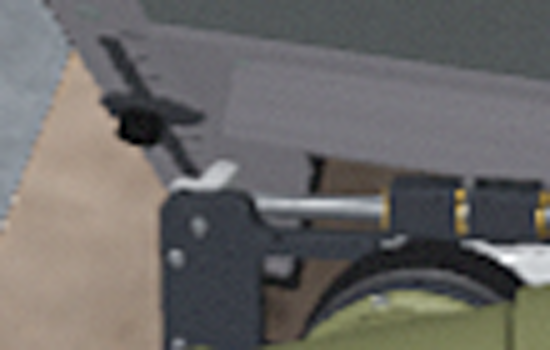

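{"api": "step_arm", "payload": {
  "steps": [
    {"x":-0.004,"y":0,"z":-0.005,"ax":0,"ay":0,"az":0,"claw":0},
    {"x":-0.004,"y":0,"z":-0.005,"ax":0,"ay":0,"az":0,"claw":0}
  ]
}}

```text
time_s: 4.4
ee_pos: [0.5209, 0.2316, 0.1894]
eef_rot: [-3.135, 0.556, -2.886]
force: [-4.0, -0.6, -4.1]
grip_width: 0.0006
```

```bash
python3 to.py -.033 .05 .188 57 .25 -1; python3 lip.py l3 >/dev/null; python3 lip2.py l3;python3 to.py -.033 .05 .188 57 .25 -1
```

```text
t 4.4 hood [-0.0324  0.0475  0.1894] F [-4.0454 -0.6482 -4.073 ] q [ 0.3909  0.0924  1.91   -0.1392  0.5924 -1.3398] w 0.001
shift [0.001  0.0026 0.001 ] turn [-0.1909 -1.1359  0.2665] rows 0.2 final z in tool [-0.5446  0.     -0.8387] hoodx [-0.8342 -0.1036  0.5417] hoody [-0.0868  0.9946  0.0564]
ik [ 0.3964  0.0882  1.9256 -0.1497  0.5618 -1.3209] 5.7576833186402466e-11
l3 side -0.12 45 [0.2131 0.218  0.225  0.2255 0.2263]
l3 side -0.1 43 [0.2119 0.2173 0.2251 0.2258 0.2266]
l3 side -0.06 38 [0.2126 0.2183 0.2251 0.226  0.2266]
l3 side 0.11 19 [0.2145 0.2212 0.2253 0.226  0.2268]
l3 side 0.125 20 [0.2143 0.2189 0.2254 0.226  0.2264]
l3 top -0.12 83 [0.2152 0.2258 0.227  0.228  0.2302]
l3 top -0.1 83 [0.2153 0.2253 0.227  0.228  0.2298]
l3 top -0.06 83 [0.2146 0.2256 0.2271 0.2279 0.2298]
l3 top 0.11 77 [0.2149 0.2255 0.2275 0.2289 0.2315]
l3 top 0.125 77 [0.215  0.2258 0.2273 0.2289 0.2313]
t 4.5 hood [-0.0321  0.0476  0.1903] F [-9.6654 -0.9166  0.4986] q [ 0.3909  0.0916  1.909  -0.139   0.5928 -1.34  ] w 0.0
shift [0.0018 0.0025 0.0016] turn [-0.1791 -1.0538  0.2592] rows 0.2 final z in tool [-0.5446  0.     -0.8387] hoodx [-0.8342 -0.1036  0.5417] hoody [-0.0868  0.9946  0.0564]
ik [ 0.3964  0.0882  1.9256 -0.1497  0.5618 -1.3209] 3.000955825659875e-11
```

{"api": "step_arm", "payload": {
  "steps": [
    {"x":0.01,"y":0.001,"z":-0.0065,"ax":0,"ay":0,"az":0,"claw":0},
    {"x":0.016,"y":0.002,"z":-0.0105,"ax":0,"ay":0,"az":0,"claw":0},
    {"x":0.024,"y":0.003,"z":-0.016,"ax":0,"ay":0,"az":0,"claw":0},
    {"x":0.024,"y":0.003,"z":-0.016,"ax":0,"ay":0,"az":0,"claw":0}
  ]
}}

```text
time_s: 4.83
ee_pos: [0.4356, 0.2184, 0.1967]
eef_rot: [-3.136, 0.566, -2.889]
force: [0.2, -0.0, 0.3]
grip_width: 0.0006
```

```bash
python3 to.py -.033 .05 .188 57 .25 -1; python3 lip.py l4 >/dev/null; python3 lip2.py l4
python3 - <<'E'
import cv2
from h import *
o=ctrl.get_obs();i,d=vision.camera('wrist');cv2.imwrite('pics/w4.png',i[:,:,::-1]);np.savez('w4.npz',i=i,d=d,p=o['ee_pos'],e=o['eef_rot'])
b=(170,240,190,300);i=cv2.imread(f'pics/l4_top.png')[b[0]:b[1],b[2]:b[3]];cv2.imwrite(f'pics/l4c_top.png',cv2.resize(i,None,fx=6,fy=6,interpolation=cv2.INTER_CUBIC))
E
```

```text
t 4.83 hood [-0.1187  0.0469  0.1967] F [ 0.1651 -0.0467  0.2755] q [ 0.4515 -0.1132  2.0985 -0.1959  0.6088 -1.2411] w 0.001
shift [-0.0675 -0.0058  0.0532] turn [-0.2292 -0.545   0.1435] rows 2.2 final z in tool [-0.5446  0.     -0.8387] hoodx [-0.8342 -0.1036  0.5417] hoody [-0.0868  0.9946  0.0564]
ik [ 0.3964  0.0882  1.9256 -0.1497  0.5618 -1.3209] 2.7023890451876013e-12
l4 side -0.12 46 [0.2145 0.2189 0.226  0.2271 0.2279]
l4 side -0.1 46 [0.2131 0.2183 0.2259 0.2268 0.2279]
l4 side -0.06 36 [0.2145 0.2183 0.2255 0.2271 0.2277]
l4 side 0.11 24 [0.2137 0.2187 0.227  0.2274 0.2283]
l4 side 0.125 22 [0.2131 0.2183 0.2258 0.2276 0.2283]
l4 top -0.12 85 [0.2153 0.2262 0.2272 0.2283 0.23  ]
l4 top -0.1 86 [0.2142 0.2258 0.2272 0.228  0.2301]
l4 top -0.06 85 [0.2148 0.2257 0.227  0.2282 0.2303]
l4 top 0.11 78 [0.2164 0.226  0.2272 0.2284 0.2309]
l4 top 0.125 73 [0.2161 0.2265 0.2275 0.2284 0.231 ]
```

View pics/w4.png

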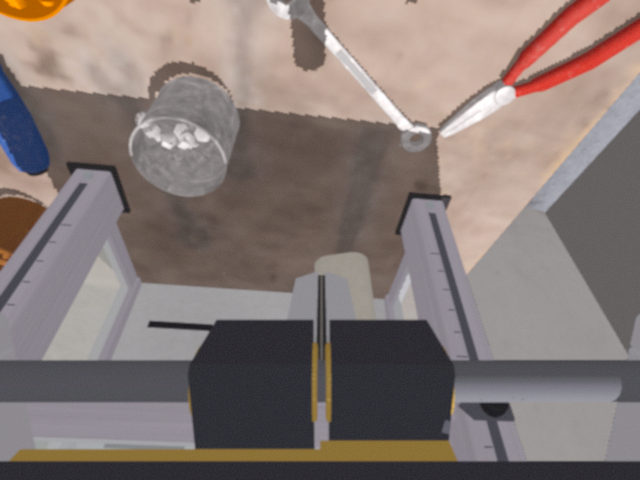

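View pics/l4c_top.png

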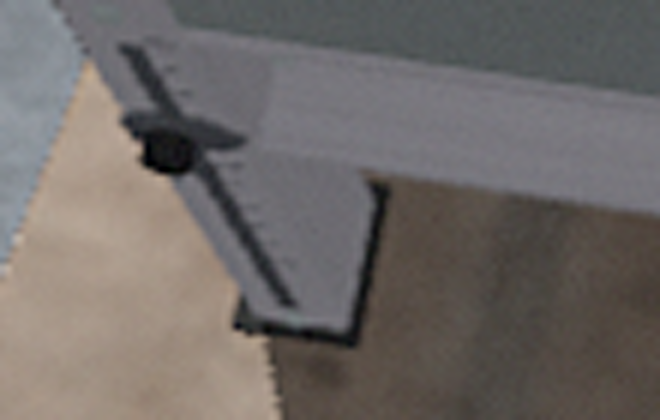

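Run:
```python
from h import *
c=cam('top');cs=cam('side')
for p in[(-.036,.142,.210),(-.036,.142,.226),(-.036,0.05,.210),(-.036,-.05,.210),(-.032,.147,.212),(-.032,.147,.216),(-.032,.147,.220)]:
    q=proj(c,world(p));print(p,q,'crop',(q-[190,170])*6,'side',proj(cs,world(p)))
a=np.load('l4_side.npz')['i'];cv2.imwrite('pics/l4c_side.png',cv2.resize(a[150:230,280:350,::-1],None,fx=7,fy=7,interpolation=cv2.INTER_CUBIC))
g=np.load('l4_top.npz')['i'].astype(int)
for u in(240,260,290,320): print(u,[tuple(g[v,u])[0] for v in range(190,215)])
for v in range(186,200): print(v,g[v,222:240].mean(1).astype(int) if 0 else g[v,222:240,0])
```

```text
(-0.036, 0.142, 0.21) [234.7588 197.7225] crop [268.5528 166.3351] side [301.7098 181.8532]
(-0.036, 0.142, 0.226) [233.0594 194.6538] crop [258.3562 147.9229] side [301.8399 174.4834]
(-0.036, 0.05, 0.21) [287.9649 205.6237] crop [587.7892 213.7421] side [310.2982 194.8778]
(-0.036, -0.05, 0.21) [346.3889 214.2997] crop [938.3336 265.7985] side [321.4092 211.7279]
(-0.032, 0.147, 0.212) [232.1405 194.7106] crop [252.8429 148.2638] side [303.1516 180.2305]
(-0.032, 0.147, 0.216) [231.7094 193.9398] crop [250.2567 143.6386] side [303.1859 178.4013]
(-0.032, 0.147, 0.22) [231.2746 193.1621] crop [247.6478 138.9729] side [303.2203 176.5669]
240 [np.int64(121), np.int64(119), np.int64(118), np.int64(119), np.int64(118), np.int64(122), np.int64(111), np.int64(107), np.int64(109), np.int64(109), np.int64(110), np.int64(108), np.int64(110), np.int64(110), np.int64(107), np.int64(109), np.int64(108), np.int64(108), np.int64(108), np.int64(107), np.int64(107), np.int64(109), np.int64(108), np.int64(112), np.int64(113)]
260 [np.int64(120), np.int64(120), np.int64(121), np.int64(124), np.int64(
[... 1425 characters left out ...]
91 [ 54  51  51  54  61  80  96 109 111 110 104 109 116 119 120 120 121 121]
192 [ 52  52  53  50  50  55  64  74  84 101 108 110 119 118 118 116 117 121]
193 [ 43  50  50  52  50  46  48  43  58  92 112 115 117 118 117 118 116 120]
194 [ 30  49  48  51  45  40  50  62  89 106 108 114 120 118 121 120 120 119]
195 [ 36  45  86 108  96  95 103 105 108 108 106 112 110 112 113 113 117 116]
196 [ 37  47  81 111 118 115 118 113 115 109 110 107 106 109 109 111 106 110]
197 [ 42  55  47  74  90 100  94  86  98 110 108 108 105 109 106 110 108 107]
198 [ 55  42  46  46  90 113 105 100 108 110 109 107 110 107 107 109 109 106]
199 [ 97  64  45  41  74 108 113 110 112 109 111 109 106 110 110 107 110 108]
```

View pics/l4c_side.png

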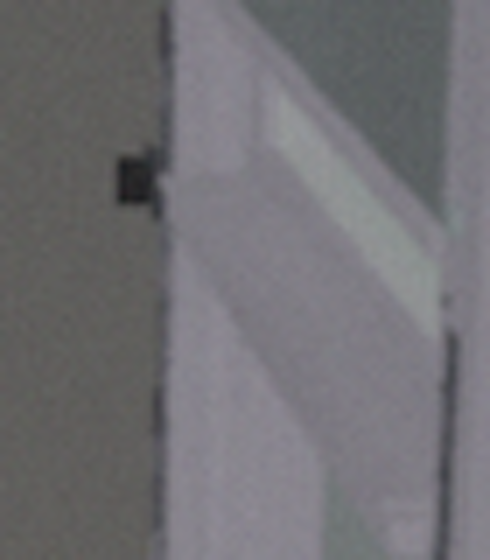

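Run:
```python
from h import *
ct=cam('top');cs=cam('side')
def tri(a,b):
    A=[];B=[]
    for c,(u,v) in((ct,a),(cs,b)):
        r=ray(c,np.float64(u),np.float64(v));r/=np.linalg.norm(r);Pm=np.eye(3)-np.outer(r,r);A.append(Pm);B.append(Pm@c[4])
    x=np.linalg.lstsq(np.vstack(A),np.hstack(B),rcond=None)[0];return hood(x),proj(ct,x)-a,proj(cs,x)-b
for n,a,b in[('tip',(231,193.2),(303.3,178.5)),('tip',(231,193.2),(304,179)),('tip',(231,193.2),(304,178)),
 ('liptopL',(190+262/6,170+140/6),(280+165/7,150+176/7)),('lipbotL',(190+258/6+1,170+158/6),(280+168/7,150+222/7))]:print(n,*tri(np.array(a),np.array(b)))
z=np.load('side0.npz')['i'].astype(int)
for v in range(170,184):print(v,z[v,294:312,0])
```

```text
tip [-0.0311  0.1486  0.2154] [-0.0534  0.2083] [ 0.1657 -0.0452]
tip [-0.03    0.1489  0.214 ] [ 0.0314 -0.122 ] [-0.0972  0.0264]
tip [-0.0305  0.1484  0.2163] [ 0.0725 -0.2806] [-0.2233  0.0607]
liptopL [-0.0327  0.1418  0.2244] [ 0.0563 -0.2177] [-0.173   0.0472]
lipbotL [-0.0321  0.1439  0.2093] [ 0.2052 -0.7926] [-0.637   0.1704]
170 [ 89  94  90  91  92  92  85  81  88  77  99 122 131 132 126 131 134 134]
171 [ 92  93  92  93  94  94  83  61  70  74  99 125 129 132 128 129 132 135]
172 [ 92  92  80  64  63  65  63  57  60  70  96 128 130 129 130 129 132 135]
173 [ 95  94  73  40  38  41  41  54  65  69  98 126 133 129 128 131 135 135]
174 [ 95  93  74  39  38  36  35  47  61  67  97 125 132 132 129 131 134 136]
175 [ 94  92  73  41  38  36  41  46  62  62  96 125 129 130 129 131 135 131]
176 [ 92  91  76  34  34  40  39  48  57  68  95 125 132 131 131 129 133 135]
177 [ 92  90  76  38  32  41  38  45  58  65  89 127 129 133 130 130 137 136]
178 [ 92  90  75  31  39  33  37  39  55  62  87 121 128 132 130 134 133 136]
179 [ 92  91  89  75  77  73  75  71  57  61  90 121 126 132 131 132 133 131]
180 [ 93  94  93  91  93  94  94  81  53  76 104 125 131 129 131 131 136 135]
181 [ 87  94  96  91  91  92  92  87  79  83 104 127 130 133 134 133 134 136]
182 [ 95  90  94  93  95  95  93  91  91  90 105 127 130 132 131 134 135 137]
183 [ 95  92  90  96  93  90  94  95  93  93 104 128 131 131 133 132 136 135]
```

```bash
python3 - <<'E'
from kin import *
q0=ctrl.get_obs()['qpos']
for t in(52,55,57,60):
  for p in[(-.17,-.06,.12),(-.17,-.06,.03),(-.1,-.055,.03),(0,-.045,.03),(.025,-.04,.03)]:
    q,e=ik(world(p),toolrot(np.radians(t),-1,YAW),q0);print(t,p,'%.0e'%e,q)
E
python3 - <<'E'
# tin position from l4 images
import sys;sys.path.insert(0,'.')
from h import *
for n in('top','side'):
    H=hood(cloud(cam(n),np.load(f'l4_{n}.npz')['d']))
    k=(abs(H[...,0]+.098)<.06)&(abs(H[...,1]+.06)<.06)&(H[...,2]>.063)&(H[...,2]<.075)
    q=H[k];print(n,len(q),np.percentile(q,[1,99],axis=0))
    k=(abs(H[...,0]+.23)<.06)&(abs(H[...,1]+.13)<.06)&(H[...,2]>.06)&(H[...,2]<.1)
    q=H[k];print('orange',n,len(q),np.percentile(q,[1,99],axis=0) if len(q) else '')
E
```

```text
52 (-0.17, -0.06, 0.12) 3e-12 [ 0.1833 -0.2016  2.4229 -0.0893  0.2584 -1.4552]
52 (-0.17, -0.06, 0.03) 1e-02 [ 0.1649  0.0613  2.4557 -0.6905  0.     -0.8654]
52 (-0.1, -0.055, 0.03) 1e-02 [ 0.1745  0.2115  2.2917 -1.04    0.0042 -0.5082]
52 (0, -0.045, 0.03) 9e-13 [ 0.2041  0.3929  2.0534 -0.8252  0.0485 -0.7006]
52 (0.025, -0.04, 0.03) 2e-11 [ 0.2121  0.4336  1.9861 -0.5964  0.0722 -0.9236]
55 (-0.17, -0.06, 0.12) 8e-09 [ 0.1817 -0.1906  2.3894 -0.0622  0.3328 -1.483 ]
55 (-0.17, -0.06, 0.03) 3e-03 [ 0.1762  0.0838  2.4458 -1.04    0.0156 -0.5063]
55 (-0.1, -0.055, 0.03) 2e-08 [ 0.1893  0.2224  2.2788 -0.6893  0.0389 -0.8465]
55 (0, -0.045, 0.03) 6e-12 [ 0.2026  0.3921  2.0224 -0.2701  0.1214 -1.2564]
55 (0.025, -0.04, 0.03) 2e-13 [ 0.2105  0.4338  1.9546 -0.2524  0.148  -1.2684]
57 (-0.17, -0.06, 0.12) 6e-10 [ 0.1806 -0.1813  2.3668 -0.0504  0.3809 -1.4952]
57 (-0.17, -0.06, 0.03) 1e-08 [ 0.1806  0.0869  2.4296 -0.3625  0.0528 -1.1799]
57 (-0.1, -0.055, 0.03) 9e-09 [ 0.1883  0.2212  2.2583 -0.2592  0.0895 -1.2773]
57 (0, -0.045, 0.03) 2e-10 [ 0.2016  0.3934  2.0008 -0.1741  0.1747 -1.3528]
57 (0.025, -0.04, 0.03) 4e-09 [ 0.2094  0.4357  1.9326 -0.1728  0.2012 -1.3484]
60 (-0.17, -0.06, 0.12) 7e-12 [ 0.1791 -0.165   2.3324 -0.0377  0.4511 -1.5084]
60 (-0.17, -0.06, 0.03) 2e-10 [ 0.1791  0.0868  2.3982 -0.1231  0.1342 -1.4203]
60 (-0.1, -0.055, 0.03) 3e-14 [ 0.1869  0.2228  2.2263 -0.12    0.1704 -1.4173]
60 (0, -0.045, 0.03) 2e-11 [ 0.2001  0.3979  1.9672 -0.1069  0.255  -1.4207]
60 (0.025, -0.04, 0.03) 6e-09 [ 0.2078  0.4409  1.8984 -0.1111  0.2811 -1.4108]
top 133 [[-0.1312 -0.0915  0.0633]
 [-0.0608 -0.0225  0.0724]]
orange top 178 [[-0.2547 -0.1645  0.0601]
 [-0.1849 -0.0941  0.0714]]
side 224 [[-0.1294 -0.0956  0.0631]
 [-0.061  -0.023   0.0692]]
orange side 409 [[-0.2534 -0.1687  0.0602]
 [-0.1852 -0.0961  0.0693]]
```

View pics/l4_top.png

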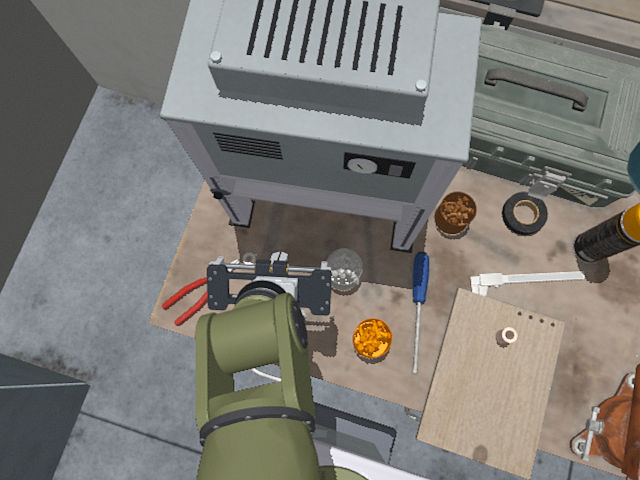

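```bash
python3 - <<'E'
from h import *
z=np.load('w4.npz');c=cam('wrist',{'eef_rot':z['e'],'ee_pos':z['p']});H=hood(cloud(c,z['d']))
for u,v in((345,260),(362,265),(320,265),(180,330),(200,150),(372,300),(440,215)):print(u,v,H[v,u])
z=np.load('l4_side.npz');H=hood(cloud(cam('side'),z['d']))
for u,v in((377,262),(383,193)):print(u,v,H[v,u])
E
python3 to.py -.165 -.06 .12 60 .146 -1
```

```text
345 260 [0.0697 0.0941 0.0139]
362 265 [0.0681 0.1139 0.0212]
320 265 [0.0809 0.0652 0.015 ]
180 330 [ 0.1446 -0.0954  0.0772]
200 150 [-0.0949 -0.0478  0.0524]
372 300 [0.0749 0.1234 0.0656]
440 215 [-0.0264  0.1755  0.0285]
377 262 [ 0.029  -0.1768  0.1655]
383 193 [ 0.0288 -0.1792  0.282 ]
t 4.98 hood [-0.1186  0.0474  0.1974] F [0.6787 0.7578 0.5289] q [ 0.4521 -0.1143  2.098  -0.1951  0.6087 -1.2425] w 0.0
shift [ 0.0903 -0.1016  0.0348] turn [2.919  2.5462 5.2898] rows 3.5 final z in tool [-0.5    0.    -0.866] hoodx [-0.866   0.0003  0.5   ] hoody [ 0.0002  1.     -0.0001]
ik [ 0.1787 -0.1513  2.3214 -0.0377  0.4484 -1.5086] 1.6190115457298102e-12
```

{"api": "step_arm", "payload": {
  "steps": [
    {"x":0.02,"y":-0.022,"z":0.0,"ax":0.7,"ay":0.6,"az":1.2,"claw":0.045},
    {"x":0.02,"y":-0.022,"z":0.004,"ax":0.7,"ay":0.6,"az":1.2,"claw":0.045},
    {"x":0.02,"y":-0.022,"z":0.01,"ax":0.7,"ay":0.6,"az":1.2,"claw":0.045},
    {"x":0.02,"y":-0.022,"z":0.01,"ax":0.7,"ay":0.6,"az":1.2,"claw":0.045},
    {"x":0.015,"y":-0.018,"z":0.01,"ax":0.2,"ay":0.2,"az":0.6,"claw":0.045}
  ]
}}

```text
time_s: 5.4
ee_pos: [0.4019, 0.1019, 0.1251]
eef_rot: [3.14, 0.541, -2.999]
force: [0.3, 0.9, -0.4]
grip_width: 0.0306
```

```bash
python3 to.py -.165 -.06 .03 60 .146 -1
```

```text
t 5.4 hood [-0.1691 -0.0635  0.1251] F [ 0.3156  0.946  -0.3822] q [ 0.1665 -0.1812  2.3373 -0.0236  0.4452 -1.529 ] w 0.031
shift [0.0455 0.0033 0.0836] turn [ 0.0239  0.9689 -0.1604] rows 2.4 final z in tool [-0.5    0.    -0.866] hoodx [-0.866   0.0003  0.5   ] hoody [ 0.0002  1.     -0.0001]
ik [ 0.1787  0.0971  2.3863 -0.1209  0.1358 -1.4227] 5.7459128671903105e-12
```

{"api": "step_arm", "payload": {
  "steps": [
    {"x":0.012,"y":0.001,"z":0.022,"ax":0,"ay":0.3,"az":0,"claw":0.045},
    {"x":0.012,"y":0.001,"z":0.022,"ax":0,"ay":0.3,"az":0,"claw":0.045},
    {"x":0.012,"y":0.001,"z":0.022,"ax":0,"ay":0.3,"az":0,"claw":0.045},
    {"x":0.008,"y":0.001,"z":0.015,"ax":0,"ay":0,"az":0,"claw":0.045}
  ]
}}

```text
time_s: 5.73
ee_pos: [0.4111, 0.1028, 0.0341]
eef_rot: [3.14, 0.538, -3.006]
force: [0.5, -0.4, -0.2]
grip_width: 0.0452
```

```bash
python3 to.py -.135 -.06 .03 60 .146 -1
python3 - <<'E'
from h import *
i,d=vision.camera('side');cv2.imwrite("pics/s5.png",i[:,:,::-1])
i,d=vision.camera('top');cv2.imwrite("pics/t5.png",i[:,:,::-1])
E
```

```text
t 5.73 hood [-0.1598 -0.0639  0.0341] F [ 0.4928 -0.4381 -0.1678] q [ 0.1682  0.093   2.3821 -0.115   0.1297 -1.4286] w 0.045
shift [-0.0192  0.0041  0.0162] turn [-0.1961  0.8121 -0.5245] rows 0.6 final z in tool [-0.5    0.    -0.866] hoodx [-0.866   0.0003  0.5   ] hoody [ 0.0002  1.     -0.0001]
ik [ 0.1756  0.1564  2.3139 -0.1     0.1486 -1.4463] 7.301139552600893e-13
```

View pics/s5.png

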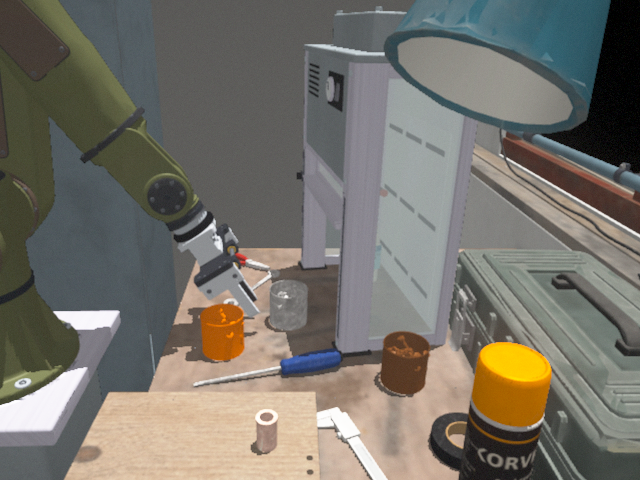

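View pics/t5.png

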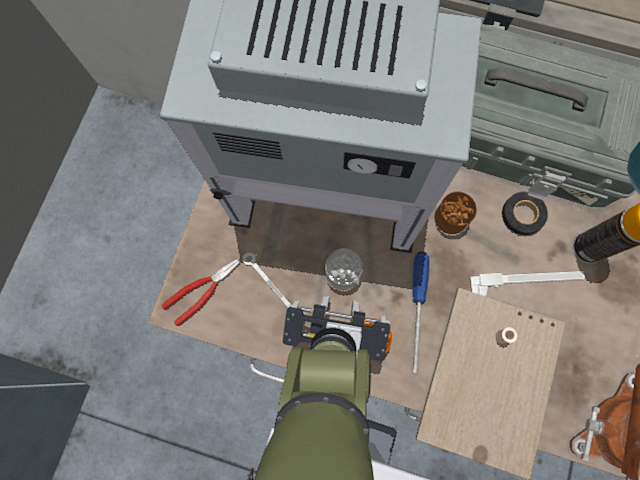

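{"api": "step_arm", "payload": {
  "steps": [
    {"x":-0.006,"y":0.002,"z":0.008,"ax":0,"ay":0.3,"az":-0.2,"claw":0.045},
    {"x":-0.007,"y":0.002,"z":0.004,"ax":0,"ay":0.3,"az":-0.2,"claw":0.045},
    {"x":-0.006,"y":0.001,"z":0.0035,"ax":0,"ay":0,"az":0,"claw":0.045},
    {"x":-0.006,"y":0,"z":0.0035,"ax":0,"ay":0,"az":0,"claw":0.045}
  ]
}}

```text
time_s: 6.17
ee_pos: [0.4444, 0.1125, 0.0329]
eef_rot: [-3.138, 0.525, -2.997]
force: [-2.7, -0.3, -1.2]
grip_width: 0.0449
```

```bash
python3 to.py -.10 -.057 .03 59 .146 -1
```

```text
t 6.17 hood [-0.1255 -0.0592  0.0329] F [-2.6864 -0.265  -1.1827] q [ 0.1811  0.1667  2.2902 -0.1384  0.1611 -1.4025] w 0.045
shift [-0.0206  0.0023  0.0153] turn [-0.2607 -0.8924 -0.0708] rows 0.6 final z in tool [-0.515   0.     -0.8572] hoodx [-0.8572  0.0003  0.515 ] hoody [ 0.0002  1.     -0.0001]
ik [ 0.1817  0.2213  2.2378 -0.1293  0.1428 -1.4122] 5.201114221635842e-11
```

{"api": "step_arm", "payload": {
  "steps": [
    {"x":-0.0075,"y":0.001,"z":0.0055,"ax":0,"ay":-0.2,"az":0,"claw":0.045},
    {"x":-0.0075,"y":0.001,"z":0.0055,"ax":0,"ay":-0.2,"az":0,"claw":0.045},
    {"x":-0.0075,"y":0.001,"z":0.005,"ax":0,"ay":-0.2,"az":0,"claw":0.045},
    {"x":-0.0075,"y":0.001,"z":0.005,"ax":0,"ay":-0.2,"az":0,"claw":0.045},
    {"x":-0.0075,"y":0.001,"z":0.005,"ax":0,"ay":-0.2,"az":0,"claw":0.045}
  ]
}}

```text
time_s: 6.58
ee_pos: [0.4934, 0.1248, 0.0315]
eef_rot: [-3.137, 0.546, -2.997]
force: [-6.5, -1.9, 5.6]
grip_width: 0.0451
```

```bash
python3 to.py -.04 -.05 .03 57 .146 -1;python3 - <<'E'
from h import *
i,d=vision.camera('side');cv2.imwrite("pics/s6.png",i[140:400,150:450,::-1])
E
```

```text
t 6.58 hood [-0.0752 -0.0541  0.0315] F [-6.5472 -1.8902  5.5547] q [ 0.1908  0.2625  2.1774 -0.1794  0.1587 -1.3541] w 0.045
shift [-0.0293  0.0043  0.0195] turn [-0.2843 -1.7061 -0.0662] rows 0.9 final z in tool [-0.5446 -0.     -0.8387] hoodx [-0.8387  0.0003  0.5446] hoody [ 0.0002  1.     -0.0001]
ik [ 0.1947  0.3258  2.1061 -0.1955  0.1368 -1.3362] 8.163406102603048e-10
```

View pics/s6.png

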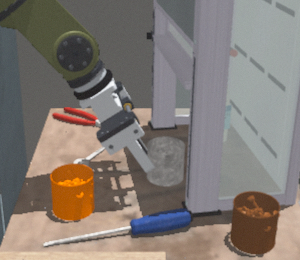

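{"api": "step_arm", "payload": {
  "steps": [
    {"x":-0.0075,"y":0.001,"z":0.005,"ax":0,"ay":-0.5,"az":0,"claw":0.045},
    {"x":-0.0075,"y":0.001,"z":0.005,"ax":0,"ay":-0.5,"az":0,"claw":0.045},
    {"x":-0.0075,"y":0.001,"z":0.005,"ax":0,"ay":-0.5,"az":0,"claw":0.045},
    {"x":-0.0075,"y":0.001,"z":0.005,"ax":0,"ay":-0.5,"az":0,"claw":0.045},
    {"x":-0.0075,"y":0.001,"z":0.005,"ax":0,"ay":-0.5,"az":0,"claw":0.045}
  ]
}}

```text
time_s: 7.05
ee_pos: [0.5409, 0.1371, 0.0308]
eef_rot: [-3.137, 0.593, -2.997]
force: [-5.8, -1.6, 4.8]
grip_width: 0.0455
```

```bash
python3 to.py .025 -.04 .03 56 .146 -1;python3 - <<'E'
from h import *
i,d=vision.camera('side');cv2.imwrite("pics/s7.png",i[140:400,150:450,::-1])
i,d=vision.camera('top');cv2.imwrite("pics/t7.png",i[140:400,150:450,::-1])
E
```

```text
t 7.05 hood [-0.0264 -0.0489  0.0308] F [-5.8339 -1.5502  4.7559] q [ 0.1995  0.3467  2.0807 -0.2796  0.1269 -1.2479] w 0.045
shift [-0.0422  0.0091  0.0294] turn [-0.2891 -0.0216 -0.0564] rows 1.3 final z in tool [-0.5592 -0.     -0.829 ] hoodx [-0.829   0.0003  0.5592] hoody [ 0.0002  1.     -0.0001]
ik [ 0.21    0.4346  1.9437 -0.2075  0.1746 -1.3133] 4.094724885844073e-09
```

View pics/s7.png

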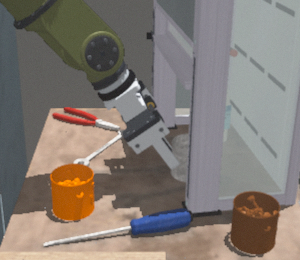

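View pics/t7.png

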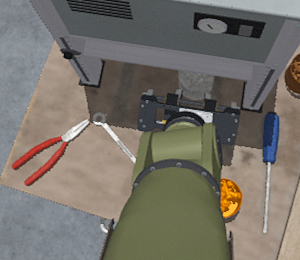

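{"api": "step_arm", "payload": {
  "steps": [
    {"x":-0.0075,"y":0.002,"z":0.0055,"ax":0,"ay":-0.2,"az":0,"claw":0.045},
    {"x":-0.0075,"y":0.002,"z":0.0055,"ax":0,"ay":-0.2,"az":0,"claw":0.045},
    {"x":-0.0075,"y":0.002,"z":0.0055,"ax":0,"ay":-0.2,"az":0,"claw":0.045},
    {"x":-0.0075,"y":0.001,"z":0.0055,"ax":0,"ay":-0.2,"az":0,"claw":0.045}
  ]
}}

```text
time_s: 7.48
ee_pos: [0.5763, 0.1492, 0.0291]
eef_rot: [-3.137, 0.605, -2.997]
force: [-6.8, -2.0, 6.6]
grip_width: 0.045
```

```bash
python3 to.py .03 -.04 .03 56 .146 -1;python3 - <<'E'
from h import *
i,d=vision.camera('side');cv2.imwrite("pics/s8.png",i[140:400,150:450,::-1])
i,d=vision.camera('top');cv2.imwrite("pics/t8.png",i[140:400,150:450,::-1])
E
```

```text
t 7.48 hood [ 0.0104 -0.0421  0.0291] F [-6.7645 -2.0461  6.646 ] q [ 0.2112  0.4122  1.9899 -0.305   0.1425 -1.2139] w 0.045
shift [-0.0166  0.0022  0.0104] turn [-0.3213  0.6555 -0.0687] rows 0.5 final z in tool [-0.5592 -0.     -0.829 ] hoodx [-0.829   0.0003  0.5592] hoody [ 0.0002  1.     -0.0001]
ik [ 0.2093  0.4427  1.9303 -0.1995  0.1796 -1.3219] 4.370432246022412e-12
```

View pics/s8.png

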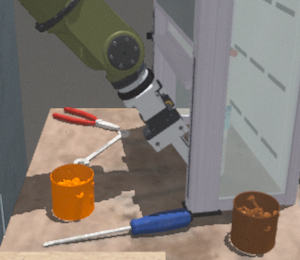

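View pics/t8.png

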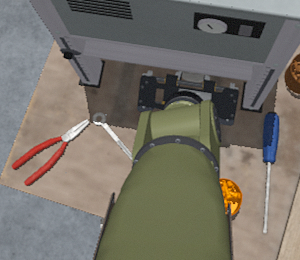

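{"api": "step_arm", "payload": {
  "steps": [
    {"x":-0.0085,"y":0.001,"z":0.0055,"ax":0,"ay":0,"az":0,"claw":0.045},
    {"x":-0.0085,"y":0.001,"z":0.0055,"ax":0,"ay":0,"az":0,"claw":0.045}
  ]
}}

```text
time_s: 7.75
ee_pos: [0.5947, 0.1538, 0.0287]
eef_rot: [-3.137, 0.602, -2.997]
force: [-4.4, -0.7, 2.9]
grip_width: 0.045
```

```bash
python3 to.py -.06 -.045 .03 58 .146 -1
python3 - <<'E'
from h import *
i,d=vision.camera('wrist');cv2.imwrite("pics/w9.png",i[:,:,::-1])
i,d=vision.camera('side');cv2.imwrite("pics/s9.png",i[140:400,150:450,::-1])
E
```

```text
t 7.75 hood [ 0.0293 -0.0403  0.0287] F [-4.3608 -0.7238  2.8912] q [ 0.2124  0.4442  1.9374 -0.2663  0.165  -1.2522] w 0.045
shift [ 0.0728 -0.0051 -0.0516] turn [-0.3219  2.4954 -0.0619] rows 2.2 final z in tool [-0.5299 -0.     -0.848 ] hoodx [-0.848   0.0003  0.5299] hoody [ 0.0002  1.     -0.0001]
ik [ 0.2098  0.2939  2.1442 -0.2285  0.1498 -1.2907] 1.9463170245933723e-09
```

View pics/w9.png

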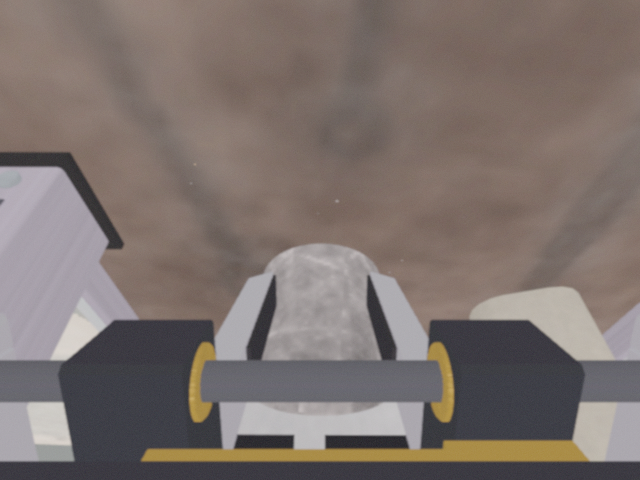

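View pics/s9.png

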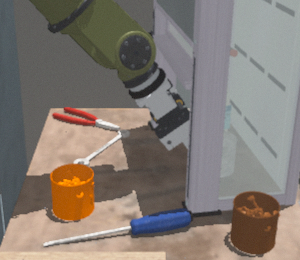

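{"api": "step_arm", "payload": {
  "steps": [
    {"x":0.008,"y":0,"z":-0.0055,"ax":0,"ay":0,"az":0,"claw":0.045},
    {"x":0.016,"y":0,"z":-0.011,"ax":0,"ay":0,"az":0,"claw":0.045},
    {"x":0.02,"y":0,"z":-0.014,"ax":0,"ay":0.3,"az":0,"claw":0.045},
    {"x":0.022,"y":0,"z":-0.015,"ax":0,"ay":0.3,"az":0,"claw":0.045},
    {"x":0.022,"y":0,"z":-0.015,"ax":0,"ay":0.3,"az":0,"claw":0.045}
  ]
}}

```text
time_s: 8.27
ee_pos: [0.4856, 0.1383, 0.029]
eef_rot: [-3.139, 0.591, -2.998]
force: [-0.2, -0.1, -1.0]
grip_width: 0.0449
```

```bash
python3 to.py -.16 -.045 .15 62 .146 -1
```

```text
t 8.27 hood [-0.081  -0.0396  0.029 ] F [-0.2064 -0.0784 -0.9989] q [ 0.2327  0.2621  2.2132 -0.5875  0.0933 -0.9114] w 0.045
shift [-0.0017 -0.0059 -0.1445] turn [-0.1931  5.8341 -0.1109] rows 3.6 final z in tool [-0.4695  0.     -0.8829] hoodx [-0.8829  0.0003  0.4695] hoody [ 0.0002  1.     -0.0001]
ik [ 0.2276 -0.1782  2.2471 -0.0692  0.5865 -1.441 ] 4.450274617832369e-09
```

{"api": "step_arm", "payload": {
  "steps": [
    {"x":0.006,"y":-0.001,"z":-0.025,"ax":0,"ay":1.2,"az":0,"claw":0.045},
    {"x":0.004,"y":-0.001,"z":-0.03,"ax":0,"ay":1.2,"az":0,"claw":0.045},
    {"x":0.002,"y":-0.001,"z":-0.035,"ax":0,"ay":1.2,"az":0,"claw":0.045},
    {"x":0,"y":0,"z":-0.035,"ax":0,"ay":1.2,"az":0,"claw":0.045},
    {"x":0,"y":0,"z":-0.03,"ax":0,"ay":0,"az":0,"claw":0.045}
  ]
}}

```text
time_s: 8.68
ee_pos: [0.3873, 0.1206, 0.1462]
eef_rot: [-3.136, 0.497, -2.999]
force: [1.7, 0.1, 1.1]
grip_width: 0.045
```

```bash
python3 to.py -.20 -.045 .18 62 .146 -1; python3 lip.py l9>/dev/null; python3 lip2.py l4 l9
python3 - <<'E'
from h import *
o=ctrl.get_obs();i,d=vision.camera('wrist');cv2.imwrite("pics/w10.png",i[:,:,::-1])
H=hood(cloud(cam('wrist',o),d));k=(H[...,2]>.05)&(H[...,2]<.075)&(H[...,0]>0)&(H[...,0]<.13)&(H[...,1]<.03)&(H[...,1]>-.12)
q=H[k];print('tin',len(q),np.percentile(q,[1,99],axis=0) if len(q) else '')
H=hood(cloud(cam('side'),np.load('l9_side.npz')['d']))
E
```

```text
t 8.68 hood [-0.1807 -0.0428  0.1462] F [1.6647 0.1159 1.1438] q [ 0.2495 -0.229   2.2995 -0.1036  0.5792 -1.3902] w 0.045
shift [ 0.0008 -0.0025 -0.0389] turn [-0.4207  0.4929 -0.1591] rows 1.0 final z in tool [-0.4695  0.     -0.8829] hoodx [-0.8829  0.0003  0.4695] hoody [ 0.0002  1.     -0.0001]
ik [ 0.2402 -0.3426  2.2879 -0.0678  0.7105 -1.4362] 3.035118917322659e-11
l4 side -0.12 46 [0.2145 0.2189 0.226  0.2271 0.2279]
l4 side -0.1 46 [0.2131 0.2183 0.2259 0.2268 0.2279]
l4 side -0.06 36 [0.2145 0.2183 0.2255 0.2271 0.2277]
l4 side 0.11 24 [0.2137 0.2187 0.227  0.2274 0.2283]
l4 side 0.125 22 [0.2131 0.2183 0.2258 0.2276 0.2283]
l4 top -0.12 85 [0.2153 0.2262 0.2272 0.2283 0.23  ]
l4 top -0.1 86 [0.2142 0.2258 0.2272 0.228  0.2301]
l4 top -0.06 85 [0.2148 0.2257 0.227  0.2282 0.2303]
l4 top 0.11 78 [0.2164 0.226  0.2272 0.2284 0.2309]
l4 top 0.125 73 [0.2161 0.2265 0.2275 0.2284 0.231 ]
l9 side -0.12 46 [0.2123 0.2188 0.2258 0.2268 0.2277]
l9 side -0.1 43 [0.2129 0.2179 0.2256 0.227  0.2277]
l9 side -0.06 38 [0.2139 0.2191 0.2264 0.2272 0.2278]
l9 side 0.11 23 [0.2137 0.2181 0.2261 0.2273 0.2283]
l9 side 0.125 21 [0.2133 0.2181 0.227  0.2279 0.2284]
l9 top -0.12 85 [0.2155 0.2261 0.227  0.2282 0.2298]
l9 top -0.1 85 [0.2143 0.226  0.2275 0.2284 0.2307]
l9 top -0.06 86 [0.2149 0.2257 0.2271 0.228  0.23  ]
l9 top 0.11 79 [0.2157 0.2264 0.2276 0.2289 0.2303]
l9 top 0.125 82 [0.2151 0.2263 0.2275 0.2288 0.23  ]
tin 885 [[ 0.0285 -0.0732  0.0501]
 [ 0.0558 -0.0096  0.0689]]
```

View pics/w10.png

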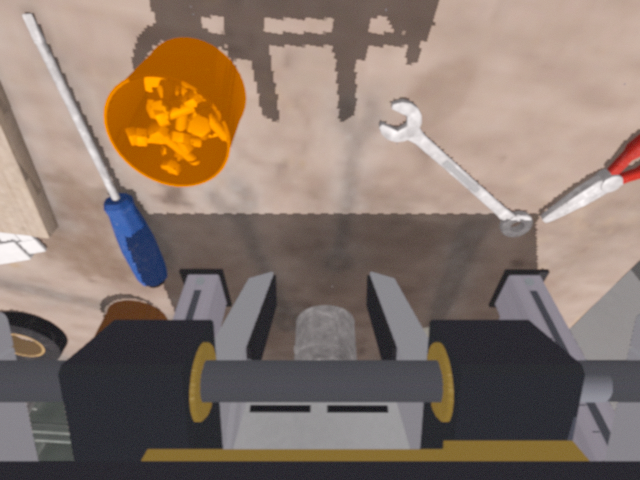

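View pics/l9_side.png

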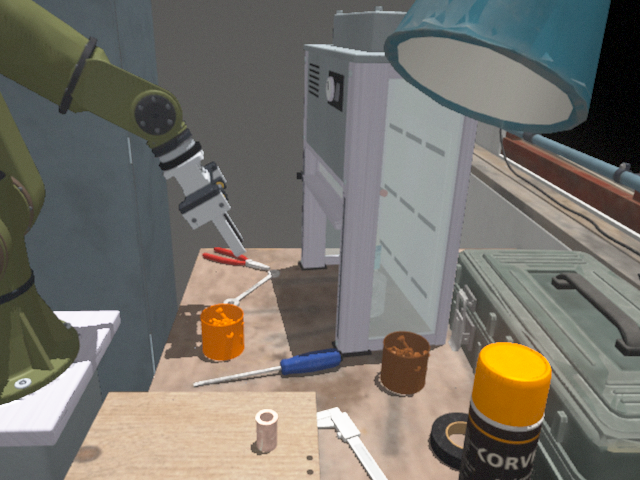

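View pics/l9_top.png

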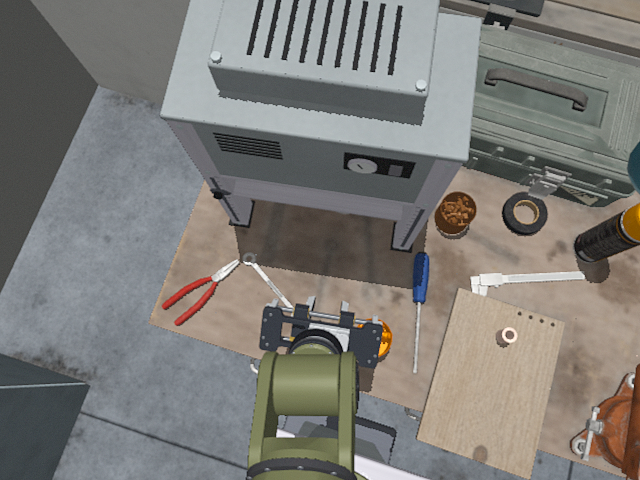

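Run:
```python
from kin import *
q0=ctrl.get_obs()['qpos'];pt=world((-.032,.147,.216))
for p in[(-.18,.10,.28),(-.2,.13,.30),(-.16,.1,.3)]:
  for t in(20,28,36):
    T=toolrot(np.radians(t),-1,YAW);q,e=ik(world(p),T,q0)
    c=cam('wrist',{'eef_rot':T.as_euler('xyz'),'ee_pos':world(p)});print(p,t,'%.0e'%e,q,'cam',hood(c[4]),proj(c,pt))
```

```text
(-0.18, 0.1, 0.28) 20 6e-02 [ 0.7746 -0.4518  2.3111 -1.04    0.5398 -0.2764] cam [-0.3726  0.0995  0.2762] [374.0443 212.6173]
(-0.18, 0.1, 0.28) 28 3e-02 [ 0.839  -0.3772  2.2676 -1.04    0.6393 -0.2195] cam [-0.3713  0.0995  0.303 ] [373.2893 236.9098]
(-0.18, 0.1, 0.28) 36 2e-12 [ 0.8577 -0.3305  2.2305 -0.975   0.6922 -0.253 ] cam [-0.3662  0.0995  0.3294] [373.0066 261.223 ]
(-0.2, 0.13, 0.3) 20 6e-02 [ 0.9325 -0.4247  2.2439 -1.04    0.7057 -0.216 ] cam [-0.3926  0.1295  0.2962] [339.612  195.7312]
(-0.2, 0.13, 0.3) 28 3e-02 [ 0.9811 -0.3586  2.2103 -1.04    0.7823 -0.1644] cam [-0.3913  0.1295  0.323 ] [339.2837 222.2536]
(-0.2, 0.13, 0.3) 36 2e-12 [ 0.9851 -0.3219  2.1764 -0.9694  0.8181 -0.2079] cam [-0.3862  0.1295  0.3494] [339.1349 248.6113]
(-0.16, 0.1, 0.3) 20 6e-02 [ 0.7487 -0.4154  2.2587 -1.04    0.5299 -0.2959] cam [-0.3526  0.0995  0.2962] [376.8782 185.4594]
(-0.16, 0.1, 0.3) 28 2e-02 [ 0.8078 -0.3499  2.2195 -1.04    0.626  -0.2467] cam [-0.3513  0.0995  0.323 ] [375.5088 209.1778]
(-0.16, 0.1, 0.3) 36 7e-14 [ 0.8122 -0.315   2.1717 -0.9151  0.6824 -0.3483] cam [-0.3462  0.0995  0.3494] [374.6433 232.7639]
```

```bash
python3 - <<'E'
from kin import *
q0=ctrl.get_obs()['qpos'];pt=world((-.032,.147,.216))
for p in[(-.2,.03,.26),(-.2,.06,.28)]:
 for az in(.35,.5):
  for t in(25,32,40):
    T=toolrot(np.radians(t),-1,az);q,e=ik(world(p),T,q0)
    c=cam('wrist',{'eef_rot':T.as_euler('xyz'),'ee_pos':world(p)});print(p,az,t,'%.0e'%e,q,'cam',hood(c[4]),proj(c,pt))
E
python3 to.py -.2 .04 .27 36 .45 -1
```

```text
(-0.2, 0.03, 0.26) 0.35 25 6e-03 [ 0.4791 -0.6039  2.52   -0.8455  0.1601 -0.6754] cam [-0.3881 -0.0094  0.273 ] [402.1326 256.009 ]
(-0.2, 0.03, 0.26) 0.35 32 4e-14 [ 0.4596 -0.6027  2.4637 -0.335   0.2861 -1.1902] cam [-0.3852 -0.0088  0.2963] [402.2719 279.5299]
(-0.2, 0.03, 0.26) 0.35 40 6e-10 [ 0.4474 -0.5642  2.3741 -0.1662  0.467  -1.3594] cam [-0.3784 -0.0074  0.3223] [403.1809 306.7854]
(-0.2, 0.03, 0.26) 0.5 25 1e-02 [ 0.2764 -0.635   2.52    0.8953  0.2448 -2.55  ] cam [-0.3801 -0.0371  0.273 ] [371.9713 257.4795]
(-0.2, 0.03, 0.26) 0.5 32 9e-11 [ 0.2621 -0.6228  2.4721  0.6149  0.3537 -2.2837] cam [-0.3773 -0.036   0.2963] [372.1092 281.5901]
(-0.2, 0.03, 0.26) 0.5 40 4e-09 [ 0.2891 -0.5787  2.3807  0.3395  0.5023 -2.0077] cam [-0.3708 -0.0336  0.3223] [372.7493 309.5579]
(-0.2, 0.06, 0.28) 0.35 25 3e-03 [ 0.6177 -0.5861  2.4718 -1.04    0.2745 -0.4308] cam [-0.3881  0.0206  0.293 ] [373.1669 235.3454]
(-0.2, 0.06, 0.28) 0.35 32 9e-11 [ 0.6098 -0.5677  2.4006 -0.6288  0.3794 -0.8367] cam [-0.3852  0.0212  0.3163] [372.9249 258.7378]
(-0.2, 0.06, 0.28) 0.35 40 1e-12 [ 0.58
[... 171 characters left out ...]
784] cam [-0.3801 -0.0071  0.293 ] [345.0233 236.5003]
(-0.2, 0.06, 0.28) 0.5 32 3e-13 [ 0.4279 -0.6045  2.417   0.1932  0.3236 -1.7924] cam [-0.3773 -0.006   0.3163] [344.9439 260.2138]
(-0.2, 0.06, 0.28) 0.5 40 7e-11 [ 0.4357 -0.5593  2.325   0.1017  0.5064 -1.7011] cam [-0.3708 -0.0036  0.3423] [345.0726 287.5099]
t 8.83 hood [-0.1788 -0.0428  0.147 ] F [ 0.1551 -0.0043  0.0252] q [ 0.2496 -0.2279  2.2988 -0.1066  0.5723 -1.3873] w 0.045
shift [-0.0406  0.082  -0.1186] turn [-12.0893 -24.9702 -13.2327] rows 4.4 final z in tool [-0.809   0.     -0.5878] hoodx [-0.5609 -0.2991  0.772 ] hoody [-0.1758  0.9542  0.242 ]
ik [ 0.3878 -0.6     2.4017  0.129   0.4013 -1.7263] 7.880801951608006e-09
```

{"api": "step_arm", "payload": {
  "steps": [
    {"x":0,"y":0.016,"z":-0.026,"ax":-2.4,"ay":-5,"az":-2.6,"claw":0.094},
    {"x":-0.004,"y":0.016,"z":-0.026,"ax":-2.4,"ay":-5,"az":-2.6,"claw":0.094},
    {"x":-0.01,"y":0.016,"z":-0.024,"ax":-2.4,"ay":-5,"az":-2.6,"claw":0.094},
    {"x":-0.014,"y":0.016,"z":-0.02,"ax":-2.4,"ay":-5,"az":-2.6,"claw":0.094},
    {"x":-0.014,"y":0.016,"z":-0.015,"ax":-2.4,"ay":-5,"az":-2.6,"claw":0.094}
  ]
}}

```text
time_s: 9.25
ee_pos: [0.3308, 0.1889, 0.2543]
eef_rot: [-3.141, 0.936, -2.692]
force: [0.2, 0.0, -0.7]
grip_width: 0.0747
```

{"api": "step_arm", "payload": {
  "steps": [
    {"x":0,"y":0,"z":0,"ax":0,"ay":0,"az":0,"claw":0.094},
    {"x":0,"y":0,"z":0,"ax":0,"ay":0,"az":0,"claw":0.094},
    {"x":0,"y":0,"z":0,"ax":0,"ay":0,"az":0,"claw":0.094}
  ]
}}

```text
time_s: 9.5
ee_pos: [0.3298, 0.1888, 0.252]
eef_rot: [-3.14, 0.937, -2.691]
force: [0.1, 0.5, 0.4]
grip_width: 0.0931
```

```bash
python3 to.py -.2 .04 .27 36 .45 -1
python3 - <<'E'
from h import *
o=ctrl.get_obs();i,d=vision.camera('wrist');cv2.imwrite("pics/w11.png",i[:,:,::-1]);np.savez('w11.npz',i=i,d=d,p=o['ee_pos'],e=o['eef_rot'])
E
```

```text
t 9.5 hood [-0.2277  0.033   0.252 ] F [0.0735 0.5213 0.4007] q [ 0.3884 -0.6864  2.4757  0.1199  0.4193 -1.7174] w 0.093
shift [-0.0314 -0.0016  0.0123] turn [-0.0512 -0.3422  0.029 ] rows 0.8 final z in tool [-0.809   0.     -0.5878] hoodx [-0.5609 -0.2991  0.772 ] hoody [-0.1758  0.9542  0.242 ]
ik [ 0.3878 -0.6     2.4017  0.129   0.4013 -1.7263] 1.7449328582558311e-12
```

View pics/w11.png

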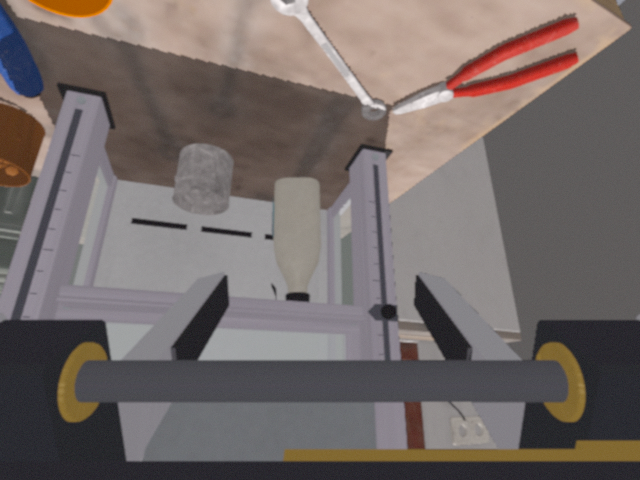

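Run:
```python
from h import *
z=np.load('w11.npz');i=z['i'];cv2.imwrite('pics/w11c.png',cv2.resize(i[280:360,310:420,::-1],None,fx=7,fy=7,interpolation=cv2.INTER_CUBIC))
c=cam('wrist',{'eef_rot':z['e'],'ee_pos':z['p']})
for p in[(-.036,.142,.210),(-.036,.142,.226),(-.032,.147,.212),(-.032,.147,.216),(-.032,.147,.220)]:
  for s in(0,.003):
    q=proj(c,world(np.array(p)+[s,0,0]));print(p,s,q,(q-[310,280])*7)
H=hood(cloud(c,z['d']))
m=(i.max(2)<75);m[:, :370]=0;m[:,405:]=0;m[:295]=0;m[:320] &=True;m[325:]=0
v,u=np.nonzero(m);print([(a,b,*np.round(H[b,a],4)) for a,b in zip(u,v) if H[b,a,0]<-.029][:60])
```

```text
(-0.036, 0.142, 0.21) 0 [366.4326 302.646 ] [395.0279 158.522 ]
(-0.036, 0.142, 0.21) 0.003 [365.3051 303.254 ] [387.1355 162.7777]
(-0.036, 0.142, 0.226) 0 [367.1071 317.737 ] [399.7497 264.1589]
(-0.036, 0.142, 0.226) 0.003 [365.9583 318.2547] [391.7078 267.783 ]
(-0.032, 0.147, 0.212) 0 [369.3124 305.6107] [415.1866 179.275 ]
(-0.032, 0.147, 0.212) 0.003 [368.1777 306.1935] [407.2442 183.3547]
(-0.032, 0.147, 0.216) 0 [369.4881 309.3142] [416.4165 205.1996]
(-0.032, 0.147, 0.216) 0.003 [368.3481 309.8753] [408.437  209.1272]
(-0.032, 0.147, 0.22) 0 [369.6651 313.0452] [417.6556 231.3167]
(-0.032, 0.147, 0.22) 0.003 [368.5198 313.5843] [409.6386 235.0898]
[(np.int64(383), np.int64(304), np.float64(-0.0319), np.float64(0.1634), np.float64(0.2091)), (np.int64(384), np.int64(304), np.float64(-0.0314), np.float64(0.1648), np.float64(0.2089)), (np.int64(385), np.int64(304), np.float64(-0.0306), np.float64(0.1665), np.float64(0.2086)), (np.int64(386), np.int64(304), np.float64(-0.0322), np.float64(0.1668), np.float64(0.209)), (np.int64(377), np.int64(305), np.float64(-0.0316), np.float64
[... 4433 characters left out ...]
4(-0.0407), np.float64(0.1718), np.float64(0.2137)), (np.int64(395), np.int64(307), np.float64(-0.0425), np.float64(0.172), np.float64(0.2141)), (np.int64(374), np.int64(308), np.float64(-0.0321), np.float64(0.1523), np.float64(0.2143)), (np.int64(377), np.int64(308), np.float64(-0.0318), np.float64(0.156), np.float64(0.214)), (np.int64(379), np.int64(308), np.float64(-0.0315), np.float64(0.1585), np.float64(0.2137)), (np.int64(380), np.int64(308), np.float64(-0.0313), np.float64(0.1598), np.float64(0.2136)), (np.int64(381), np.int64(308), np.float64(-0.0312), np.float64(0.1611), np.float64(0.2135)), (np.int64(382), np.int64(308), np.float64(-0.0342), np.float64(0.1607), np.float64(0.2142))]
```

View pics/w11c.png

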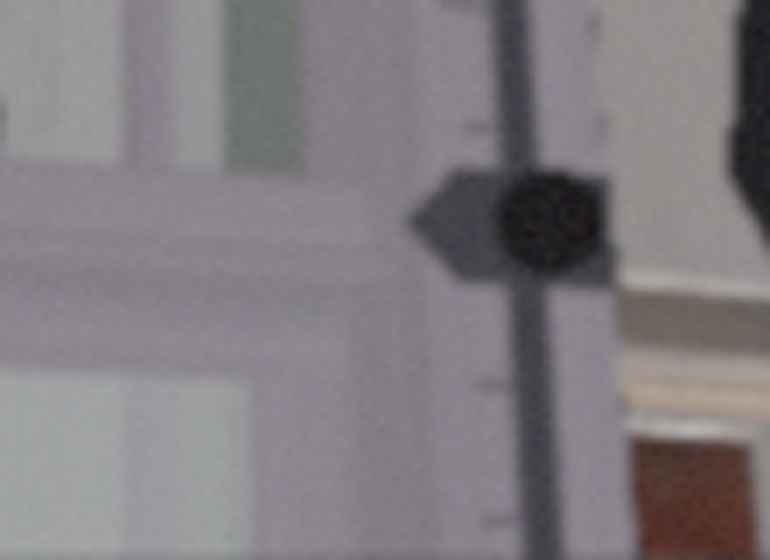

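The close-up puts the pointer tip at crop (410,220) and the lip's end at about rows 185 to 285. The lip is therefore about 2 to 4 mm above the tip, inside the 9 mm tolerance. The tin stands upright inside the hood at (204,180).

```bash
python3 -c "
from h import *
o=ctrl.get_obs();print(o['time_s'],o['joint_vel'],o['force']);print(ticket.hand_in())"
```

```text
9.55 [-0.0044  0.0067 -0.0097  0.0115  0.0056 -0.0157] [-0.1807  0.3714  0.3135]
the job is handed in; nothing more can be done
None
```

I pushed the window up with the closed fingertips under its lip, then pushed the grey tin under it into the hood with the fingers part open. I then backed the arm clear and handed in at 9.55 s; the hand-in gives no verdict.

**Window:** The middle of the lip is about 2 mm above the pointer's tip by the side and top cameras, and 2 to 4 mm by the wrist close-up; the limit is 9 mm. Its height was the same before and after the tin push. The estimates disagree by a few mm because my fix on the hood's depth is about 3 mm uncertain.

**Tin:** It stands upright with its centre about 61 to 65 mm behind the window plane, at y of about -40 mm.

**Other things:** The spanner, screwdriver, spray bottle and the two look-alike tins looked unmoved in the last pictures, though I did not measure this. The arm was nearly at rest, with no contact force at the wrist. The highest force reading I saw was about 10 N.

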